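# Check two honing plates and put the set away

## Robot

A 6-joint arm with a two-finger parallel gripper is mounted at the origin on the work surface. World frame = base frame: x ahead of the robot, y to its left, z up, the work surface at z = 0. Lengths are in m, angles in degrees, forces in N, time in s.
With the tool pointing down it reaches from about 0.325 to 0.75 m from the base axis. Payload 7.6 kg.
Tool frame: the origin (TCP) lies at the very end of the fingers, on their centre line; the grasp point (between the pads) lies 19 mm behind it (r.grasp_offset is the distance from the TCP to the grasp point, in m); z points along the fingers, y is the line along which they close (so a half turn about z gives the same grasp; the last joint's range is limited). The gripper opens to 85 mm and grips with 20 to 120 N. Pads are 22 mm wide; open, the fingers measure 114 mm over their backs; the gripper's body (76 mm by 85 mm) begins 54 mm behind the grasp point. The pads swing forward as they close: fully open they stand 13 mm farther back than shut.
Start: joints at [-67.913, 2.991, 80.254, -0, 96.75, -4.028], TCP at [0.231, -0.471, 0.231] pointing down, gripper open.
Joint ranges: [-166.34, 166.34], [-52.06, 124.39], [6.96, 135.62], [-60.46, 240.46], [14.63, 156.25], [-167.68, 167.68]. Speed limits (degrees/s): [147.25, 147.25, 172.46, 180, 180, 180].

## Interface

Orientations are given as a 3x3 rotation matrix whose columns are the frame's x, y, z axes.
In Python, from cell import r gives the robot as it stands. The module is installed in compiled form; this text tells all that it offers.
- The arm moves only by the tool servo_tool, never from a script. Its argument "motion" is a list of rows, each a list of 3 entries, a list of its own where there are three numbers: the finger opening in m, from 0 to 0.0854, then the shift along the tool's x, y, z in m, then the turn, a rotation vector about the tool's x, y, z in rad. A call has 1 to 12 rows; each row shifts and turns the commanded pose from where the row before left it, along the tool's axes as they then stand; what a row does not reach is not made up. A row lasts 1/10 s, in which the tool goes at most 50 mm and 8.59 degrees, less where a joint would pass 70% of its speed; a pose out of reach is approached as far as the arm can. A call is refused whole if a number of a shift passes 0.05 or a number of a turn 0.15, either way. A call with a gripper value outside its range is refused whole. The fingers move at their own pace and stop on an object; "grip_force" is the grip in N (left out, the last holds). Time passes only in rows, so rows that do not move let the fingers close. It gives the time, the measured TCP pose, the force, the opening and the grip force at its end, in the units of the state.
- r.get_state(): the state, without advancing time (a new reading comes with each control period).
- r.camera(name): name is "scene" or "side" or "wrist"; returns a dict with "image" (400x640x3 uint8, red, green, blue), "fov_y" (degrees; the focal length in pixels is half the picture's height over the tangent of half this angle, whatever the lens; pixels are square), "cx", "cy" (the principal point, pixels), "R" (3x3) and "t" (3): a world point X has camera coordinates R X + t. Camera axes: x right, y down, z forward; pixel columns grow to the right and rows downward; lengths in m; the calibration is good to about 2 mm. A picture is of the moment at which its call begins. There is no depth.
- r.close_job(): hands the job in; it is judged then, once.
The state is a dict: "clock": time; "joint_pos": joint angles; "qd": joint speeds; "joint_efforts": joint torques, N m; "position": TCP position; "ee_rot": TCP orientation; "ft_force": force on the tool from outside, world axes, zero at the start; "torque": the same for the moment, N m; "grip_width": opening from 0.0 (shut) to 1.0 (fully open); "grip_force": force on a finger pad.
Only numpy, scipy, OpenCV 4.12 (cv2) and the standard library are available. Lean on these libraries where they do the work, as an engineer would, in place of code of your own. Each camera call takes 0.05 s, during which the arm holds its last target. There are 200 camera calls.

## Task

Check the red honing plate and then the yellow one: slide it up out of the drain rack, stand it fully home in the checking block's slot, lay the straightedge on the block's deck with its working edge flush along the middle of the plate's face and let go of it, then take the straightedge away again so that the plate can come out. Finish with every plate that was in the rack, checked or not, standing fully home in the storage slot of its own colour and the straightedge lying flat in its orange tray. Keep the plates upright all the time and leave the other things on the bench alone.

Things in the scene. Friction and masses are not known exactly. Their poses are not given: they have to be found in the camera images.
- rack: White plastic drain rack, fixed, left or right of the middle: 186 x 204 mm, four parallel slots along its x, centred at y = -70.5, -23.5, 23.5, 70.5 mm. Origin: centre of underside. Three or four plates start in it, in any slots. Slot 12 mm wide, 158 mm long, floor 6 mm above the origin; straight walls 24 mm deep, then 45-degree lead-ins to a 28 mm mouth 38 mm above the origin.
- plate_red: Red-banded honing plate, to be checked; always present. Rigid, 150 mm long (its x), 10 mm thick (y), 80 mm tall (z, up), 0.2 to 0.42 kg; dark steel, topmost 16 mm red. Origin: centre of its lower long edge, at slot-floor height when fully home. Either long way round is the same.
- plate_blue: Blue-banded honing plate; present in some runs, otherwise None. Rigid, 150 mm long (its x), 10 mm thick (y), 80 mm tall (z, up), 0.2 to 0.42 kg; dark steel, topmost 16 mm blue. Origin: centre of its lower long edge, at slot-floor height when fully home. Either long way round is the same.
- plate_green: Green-banded honing plate; present in some runs, otherwise None. Rigid, 150 mm long (its x), 10 mm thick (y), 80 mm tall (z, up), 0.2 to 0.42 kg; dark steel, topmost 16 mm green. Origin: centre of its lower long edge, at slot-floor height when fully home. Either long way round is the same.
- plate_yellow: Yellow-banded honing plate, to be checked; always present. Rigid, 150 mm long (its x), 10 mm thick (y), 80 mm tall (z, up), 0.2 to 0.42 kg; dark steel, topmost 16 mm yellow. Origin: centre of its lower long edge, at slot-floor height when fully home. Either long way round is the same.
- slot_red: Red storage slot, fixed on a wooden board 47 mm from its parallel neighbours (order varies). 178 x 36 mm, slot along its x. Origin: centre of underside, 8 mm above the table. Slot 12 mm wide, 158 mm long, floor 6 mm above the origin; straight walls 24 mm deep, then 45-degree lead-ins to a 28 mm mouth 38 mm above the origin.
- slot_blue: Blue storage slot, fixed on a wooden board 47 mm from its parallel neighbours (order varies). 178 x 36 mm, slot along its x. Origin: centre of underside, 8 mm above the table. Slot 12 mm wide, 158 mm long, floor 6 mm above the origin; straight walls 24 mm deep, then 45-degree lead-ins to a 28 mm mouth 38 mm above the origin.
- slot_green: Green storage slot, fixed on a wooden board 47 mm from its parallel neighbours (order varies). 178 x 36 mm, slot along its x. Origin: centre of underside, 8 mm above the table. Slot 12 mm wide, 158 mm long, floor 6 mm above the origin; straight walls 24 mm deep, then 45-degree lead-ins to a 28 mm mouth 38 mm above the origin.
- slot_yellow: Yellow storage slot, fixed on a wooden board 47 mm from its parallel neighbours (order varies). 178 x 36 mm, slot along its x. Origin: centre of underside, 8 mm above the table. Slot 12 mm wide, 158 mm long, floor 6 mm above the origin; straight walls 24 mm deep, then 45-degree lead-ins to a 28 mm mouth 38 mm above the origin.
- block: Fixed steel checking block, blue back. Origin: on the table under mid slot; slot along its y. Flat deck 38 mm above the origin, from x = -14 to -88 mm (robot side), 190 mm long in y; a plate home in the slot rises 48 mm above it. Back ends at x = 22. Slot 12 mm wide, 158 mm long, floor at z = 6 mm; straight walls 24 mm deep, then 45-degree lead-ins to a 28 mm mouth.
- straightedge: Loose aluminium straightedge, 0.25 kg: base 50 (x) x 160 (y) x 8 mm; working edge = its +x long side, 25 mm from the origin. Orange grip rib 12 mm thick (x), 80 mm long (y), centred at x = -12, y = 0, from z = 8 to 38 mm. Origin: centre of underside. Starts in its tray, working edge away from the robot; may be knocked aside.
- edge_left (a point): Point on the straightedge's working edge, at x = 25, y = +75, z = 4 mm in the straightedge's frame.
- edge_right (a point): Point on the straightedge's working edge, at x = 25, y = -75, z = 4 mm in the straightedge's frame.
- tray: Orange tray of the straightedge, fixed, 74 mm (its x) by 184 mm (its y); origin at the centre of its underside at table height. Inner floor 4 mm above the origin, 62 x 172 mm; rim 6 mm higher than the floor. At home the straightedge's axes are parallel to the tray's, with its origin 4 mm above the tray's.
- oil: Bystander: amber oil bottle, 48 mm across, 120 mm high. Origin: centre of its underside. Leave it alone.
- spray: Bystander: green can, 52 mm across, 150 mm high. Origin: centre of its underside. Leave it alone.
- polish: Bystander: small white jar, 48 mm across, 45 mm high. Origin: centre of its underside. Leave it alone.
- tape: Bystander: blue tape roll lying flat, 84 mm across, 24 mm high. Origin: centre of its underside. Leave it alone.
- wrench: Bystander: steel wrench, 160 mm long, lying. Origin: centre of its underside. Leave it alone.
- screwdriver: Bystander: screwdriver, 170 mm long, lying. Origin: centre of its underside. Leave it alone.
There are look-alikes about, which are no part of the job. What is shaped like the straightedge but pink or purple is not meant.

How it is judged:
By the outcome, as a careful person would: the job done as asked, in the order asked, and still so for the second after the job is handed in, with the robot touching nothing.
Of plate_blue, plate_green only 1 to 2 are there at a start; the rules pass over those that are not, and their reading is None.
At some moment in a run one of straightedge may be knocked a few centimetres aside while the robot is not near it.
It also fails if it takes over 210 s, if anything falls off the work surface, if the arm or the gripper's body presses on something with over 40 N, if the wrist force passes 120 N, or if a joint passes its speed limit or range.

## Working session

There is one attempt and no reset: what is moved stays moved. The work goes in short steps, Python scripts to look and compute and a tool call to move; the robot and the scene stay as the last step left them, time stands still between calls to the robot, and variables do not carry over. Pictures are saved under pics/ and viewed, at most 14 in all, crops included, and the job is handed in when it is done.

Besides the shell and the picture viewer there is one more tool, called after ">>>" by a JSON object that holds its "api" and its "payload". servo_tool: Moves the arm, as the interface text tells. Its arguments: {"type":"object","properties":{"motion":{"type":"array"},"grip_force":{"type":"number"}},"required":["motion"]}

```bash
mkdir -p pics; cat > h.py <<'E'
import numpy as np, cv2
from cell import r
def grab(n,save=None):
    c=r.camera(n); c['f']=200/np.tan(np.radians(c['fov_y'])/2)
    c['R']=np.array(c['R']);c['t']=np.array(c['t'])
    if save: cv2.imwrite('pics/'+save,c['image'][:,:,::-1])
    return c
def ray(c,u,v,z):
    d=c['R'].T@np.array([(u-c['cx'])/c['f'],(v-c['cy'])/c['f'],1]); o=-c['R'].T@c['t']
    return o+d*(z-o[2])/d[2]
def proj(c,X):
    p=c['R']@np.array(X)+c['t']; return p[:2]/p[2]*c['f']+[c['cx'],c['cy']]
E
python3 - <<'E'
from h import *
np.set_printoptions(precision=4,suppress=True)
for n in ['scene','side','wrist']:
    c=grab(n,n+'0.png'); print(n,-c['R'].T@c['t'],c['R'][2],c['f'],c['cx'],c['cy'])
s=r.get_state(); print(s)
E
cd pics; python3 -c "
import cv2
for n in ['scene','side']:
    cv2.imwrite(n+'0b.png',cv2.resize(cv2.imread(n+'0.png'),(800,500),interpolation=cv2.INTER_CUBIC))"
```

```text
scene [ 1.0903 -0.2567  1.0023] [-0.5091  0.2336 -0.8284] 418.3247963429094 321.99245797685273 200.71389559493002
side [-0.0102  0.8669  0.8417] [ 0.4096 -0.6775 -0.611 ] 378.4046688014038 323.8266900094047 204.45621002471907
wrist [ 0.2911 -0.4428  0.374 ] [-0.2362 -0.1147 -0.9649] 283.0132505807073 321.8132646849938 197.55259381691073
{'clock': 0.15, 'joint_pos': array([-67.9112,   3.0201,  80.295 ,   0.    ,  96.7479,  -4.0293]), 'qd': array([ 0.1068, -0.2119, -0.2319, -0.0485, -0.051 , -0.0197]), 'joint_efforts': array([  0.0009, -38.1952, -36.0424,  -0.0001,   0.0046,  -0.    ]), 'position': array([ 0.2311, -0.4712,  0.2307]), 'ee_rot': array([[ 0.8979,  0.4402, -0.0004],
       [ 0.4402, -0.8979,  0.001 ],
       [ 0.0001, -0.0011, -1.    ]]), 'ft_force': array([ 0.5379, -0.4171, -0.1092]), 'torque': array([0.0144, 0.0117, 0.018 ]), 'grip_force': 0.0, 'grip_width': 1.001645749589666}
```

View pics/scene0b.png

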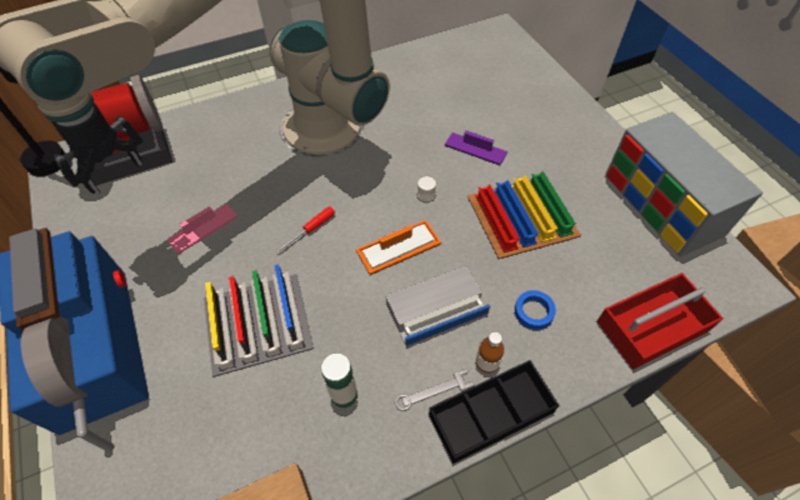

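View pics/side0b.png

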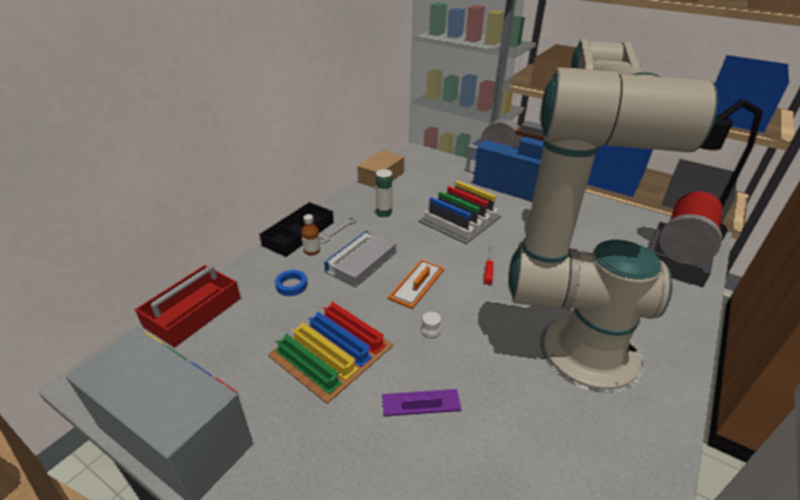

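Both views show the rack at left, with yellow, red, green and blue plates in scene at about (215,315), (240,310), (262,308), (288,305) of 800x500. The storage slots are red, blue, yellow, green at x≈495–555, y≈210. The block is at (435,303) and the orange tray at (398,246).

Three things have the straightedge's shape: pink (200,228), purple (477,147), and the aluminium one with an orange rib in the orange tray (398,246). The last fits the description, and I'll confirm it in an enlarged crop.

```bash
cat >> h.py <<'E'
def mask(c,hl,hh,smin=120,vmin=60,roi=None):
    h=cv2.cvtColor(c['image'],cv2.COLOR_RGB2HSV)
    H=h[...,0].astype(int)
    m=((H>=hl)&(H<=hh)) if hl<=hh else ((H>=hl)|(H<=hh))
    m&=(h[...,1]>=smin)&(h[...,2]>=vmin)
    if roi is not None:
        k=np.zeros_like(m); x0,y0,x1,y1=[int(a) for a in roi]; k[max(y0,0):y1,max(x0,0):x1]=1; m&=k
    m=m.astype(np.uint8)
    n,l,s,_=cv2.connectedComponentsWithStats(m)
    if n<2: return m*0
    return (l==1+np.argmax(s[1:,4])).astype(np.uint8)
HUE=dict(red=(172,6),blue=(100,125),green=(50,85),yellow=(20,33),orange=(7,18))
def wpts(c,m,z):
    cs=max(cv2.findContours(m,cv2.RETR_EXTERNAL,cv2.CHAIN_APPROX_NONE)[0],key=cv2.contourArea)[:,0,:].astype(float)
    return np.array([ray(c,u,v,z) for u,v in cs])[:,:2].astype(np.float32)
def rect(c,m,z):
    (cx,cy),(w,h),a=cv2.minAreaRect(wpts(c,m,z)*1000)
    if w<h: w,h,a=h,w,a+90
    return np.round([cx,cy,w,h,(a+90)%180-90],1)  # mm, angle of long side from world x
E
python3 - <<'E'
from h import *
c=grab('scene')
for k in ['yellow','red','green','blue']:
    print('plate',k,rect(c,mask(c,*HUE[k],roi=(160,200,245,290)),.08))
for k in ['yellow','red','green','blue']:
    m=mask(c,*HUE[k],roi=(365,130,470,210)); print('slot',k,m.sum(),rect(c,m,.046))
m=mask(c,*HUE['orange'],roi=(280,170,355,220)); print('tray',rect(c,m,.01))
m=mask(c,*HUE['blue'],roi=(310,235,400,280)); print('blockback',rect(c,m,.038))
for k,(u,v) in dict(spray=(340,405),oil=(487,372),polish=(427,197),tape=(535,327),scr=(305,230),purple=(477,155)).items(): print(k,ray(c,u/1.25,v/1.25,0).round(3))
cv2.imwrite('pics/crop0.png',cv2.resize(c['image'][165:285,270:410,::-1],(700,600),interpolation=cv2.INTER_CUBIC))
E
```

```text
plate yellow [ 500.8 -400.5  159.3   14.8   -7.7]
plate red [ 507.2 -353.9  159.    13.5   -7.9]
plate green [ 513.  -307.   152.6    9.5   -7.9]
plate blue [ 520.4 -260.3  157.1   10.9   -8. ]
slot yellow 791 [520.7 345.3 195.3  52.5  -9.9]
slot red 835 [508.8 249.9 191.5  47.7  -8. ]
slot green 499 [528.1 390.5 188.9  47.8 -11.1]
slot blue 716 [515.8 297.6 188.3  46.   -9.8]
tray [462.2  20.5 185.5  81.7 -87.6]
blockback [699.8  22.6 189.6  16.4  88. ]
spray [ 0.748 -0.235  0.   ]
oil [0.811 0.055 0.   ]
polish [0.354 0.149 0.   ]
tape [0.768 0.196 0.   ]
scr [ 0.321 -0.159  0.   ]
purple [0.281 0.333 0.   ]
```

View pics/crop0.png

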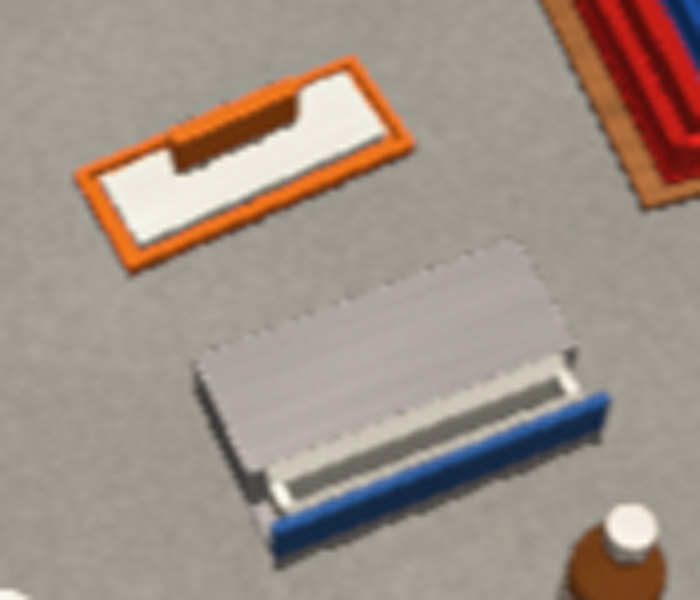

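The crop shows the aluminium straightedge with its orange rib on the robot side, lying in the orange tray (rib at about (235,120) in the crop). The block's slot runs along (430,430). That is the straightedge meant. Next I fly over the rack.

>>> {"api": "servo_tool", "payload": {"motion": [[0.03,[0,0,-0.0175],[0,0,0.149]],[0.03,[0,0,-0.0175],[0,0,0.149]],[0.03,[0,0,-0.0175],[0,0,0.149]],[0.03,[0,0,-0.0175],[0,0,0.149]],[0.03,[0.0352,-0.0253,0],[0,0,0]],[0.03,[0.0352,-0.0253,0],[0,0,0]],[0.03,[0.0352,-0.0253,0],[0,0,0]],[0.03,[0.0352,-0.0253,0],[0,0,0]],[0.03,[0.0352,-0.0253,0],[0,0,0]],[0.03,[0.0352,-0.0253,0],[0,0,0]],[0.03,[0.0352,-0.0253,0],[0,0,0]],[0.03,[0,0,0],[0,0,0]]]}}

```text
clock: 1.4
position: [0.5033, -0.3273, 0.2998]
ee_rot: [[0.991, -0.134, -0.001], [-0.134, -0.991, 0.002], [-0.001, -0.002, -1.0]]
ft_force: [0.5, 0.4, -0.9]
grip_width: 0.351
grip_force: 0.0
```

```bash
cat >> h.py <<'E'
def st():
    s=r.get_state(); R=np.array(s['ee_rot']); yaw=np.degrees(np.arctan2(R[1,0],R[0,0]))
    print('t %.1f pos %s yaw %.2f F %s w %.1fmm gf %.0f z %s'%(s['clock'],np.round(s['position'],4),yaw,np.round(s['ft_force'],1),s['grip_width']*85.4,s['grip_force'],R[:,2].round(4)))
    return np.array(s['position']),yaw
def go(x,y,z,yaw):
    "turn (rad about tool z) in place, then shift in tool axes"
    p,y0=st(); d=np.array([x,y,z])-p; a=np.radians(yaw)
    t=-np.radians((yaw-y0+180)%360-180)
    print('  turn %.3f then shift x %.4f y %.4f z %.4f'%(t,np.cos(a)*d[0]+np.sin(a)*d[1],np.sin(a)*d[0]-np.cos(a)*d[1],-d[2]))
E
python3 - <<'E'
from h import *
st(); c=grab('wrist','w1.png')
for k in ['yellow','red','green','blue']:
    u=proj(c,dict(yellow=[.501,-.4005,.08],red=[.507,-.354,.08],green=[.513,-.307,.08],blue=[.52,-.26,.08])[k])
    m=mask(c,*HUE[k],roi=(u[0]-110,u[1]-110,u[0]+110,u[1]+110)); print(k,u.round(),m.sum(),rect(c,m,.086))
cv2.imwrite('pics/w1b.png',cv2.resize(c['image'][:,:,::-1],(800,500)))
E
```

```text
t 1.4 pos [ 0.5033 -0.3273  0.2998] yaw -7.71 F [ 0.5  0.4 -0.9] w 30.0mm gf 0 z [-8.0e-04  2.1e-03 -1.0e+00]
yellow [378. 168.] 1176 [ 500.5 -400.4  148.6   13.2   -8. ]
red [342. 168.] 986 [ 506.7 -354.5  148.6   10.9   -8. ]
green [305. 168.] 878 [ 512.8 -309.   148.6    9.5   -8. ]
blue [268. 168.] 1074 [ 519.  -263.4  148.7   11.9   -8. ]
```

View pics/w1b.png

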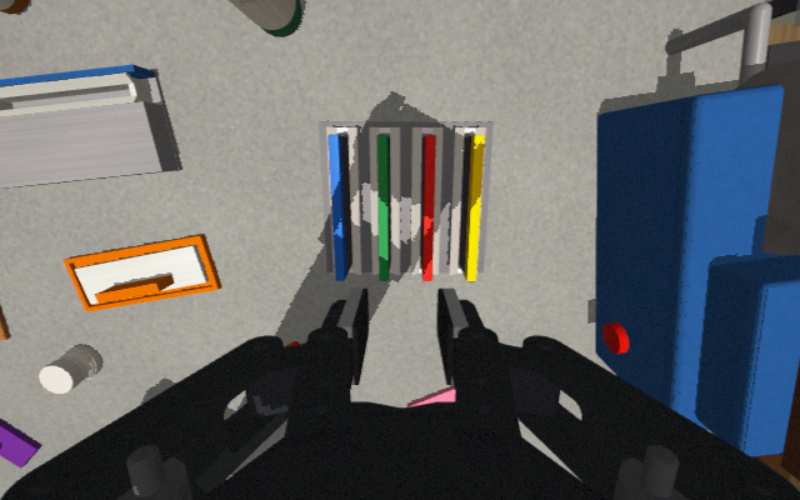

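The wrist view shows the four plates upright in the rack: blue (340,205), green (383,205), red (428,205), yellow (472,205). Lengths and the -8° angle agree with the scene view. I'll grasp red.

>>> {"api": "servo_tool", "payload": {"motion": [[0.03,[0.007,0.027,0.01],[0,0,0.005]],[0.03,[0,0,0.04],[0,0,0]],[0.03,[0,0,0.04],[0,0,0]],[0.03,[0,0,0.04],[0,0,0]],[0.03,[0,0,0.04],[0,0,0]],[0.03,[0,0,0.04],[0,0,0]],[0.03,[0,0,0.02],[0,0,0]],[0.03,[0,0,0.02],[0,0,0]],[0.0,[0,0,0],[0,0,0]],[0.0,[0,0,0],[0,0,0]],[0.0,[0,0,0],[0,0,0]],[0.0,[0,0,0],[0,0,0]]], "grip_force": 60}}

```text
clock: 2.65
position: [0.5021, -0.3558, 0.0505]
ee_rot: [[0.99, -0.144, -0.003], [-0.144, -0.99, 0.006], [-0.004, -0.005, -1.0]]
ft_force: [-0.6, 9.3, -6.4]
grip_width: 0.107
grip_force: 58.1
```

```bash
python3 -c "
from h import *
st()"
```

```text
t 2.6 pos [ 0.5021 -0.3558  0.0505] yaw -8.26 F [-0.6  9.3 -6.4] w 9.1mm gf 58 z [-0.003   0.0059 -1.    ]
```

>>> {"api": "servo_tool", "payload": {"motion": [[0.0,[0,0,-0.01],[0,0,0]],[0.0,[0,0,-0.02],[0,0,0]],[0.0,[0,0,-0.03],[0,0,0]],[0.0,[0,0,-0.035],[0,0,0]],[0.0,[0,0,-0.035],[0,0,0]],[0.0,[0,0,-0.035],[0,0,0]],[0.0,[0,0,-0.035],[0,0,0]],[0.0,[0,0,0],[0,0,0]],[0.0,[0,0,0],[0,0,0]]]}}

```text
clock: 3.55
position: [0.5028, -0.3587, 0.2529]
ee_rot: [[0.989, -0.145, 0.002], [-0.145, -0.989, -0.002], [0.002, 0.002, -1.0]]
ft_force: [-0.3, -0.5, -3.9]
grip_width: 0.109
grip_force: 59.1
```

```bash
python3 - <<'E'
from h import *
p,y=st(); c=grab('wrist','w2.png')
z=p[2]+.0355
m=mask(c,*HUE['red'],roi=(200,80,440,330)); print(m.sum(),rect(c,m,z)); 
c=grab('scene','s2.png')
q=proj(c,[p[0],p[1],z]); m=mask(c,*HUE['red'],roi=(q[0]-60,q[1]-60,q[0]+60,q[1]+60)); print(rect(c,m,z-.008))
w=cv2.imread('pics/w2.png')[60:340,160:480]; s=c['image'][:,:,::-1][int(q[1])-80:int(q[1])+120,int(q[0])-100:int(q[0])+128]
cv2.imwrite('pics/b2.png',np.hstack([cv2.resize(w,(400,350)),cv2.resize(s,(400,350))]))
E
```

```text
t 3.5 pos [ 0.5028 -0.3587  0.2529] yaw -8.35 F [-0.3 -0.5 -3.9] w 9.3mm gf 59 z [ 0.0021 -0.0019 -1.    ]
6133 [ 531.2 -363.4  102.6   10.1   -8.3]
[ 530.3 -362.4  113.8   16.2   -4.8]
```

View pics/b2.png

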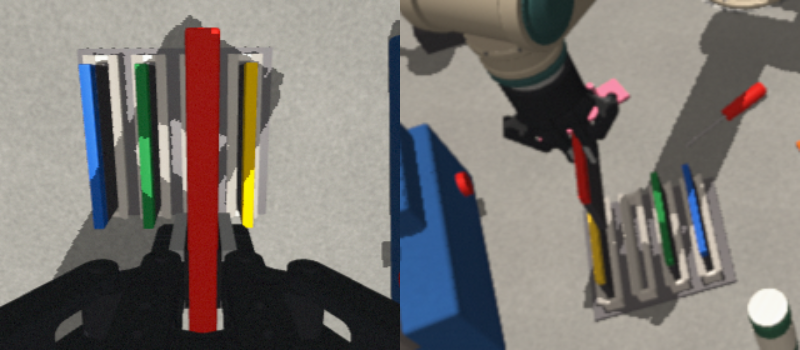

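The red plate is held upright and free of the rack: in the left half its band runs from (203,35) to (203,325). Its centre is about 5 mm ahead of the TCP along tool x. Now I carry it near the block and look.

>>> {"api": "servo_tool", "payload": {"motion": [[0.0,[-0.001,-0.0389,0],[0,0,0]],[0.0,[-0.001,-0.0389,0],[0,0,0]],[0.0,[-0.001,-0.0389,0],[0,0,0]],[0.0,[-0.001,-0.0389,0],[0,0,0]],[0.0,[-0.001,-0.0389,0],[0,0,0]],[0.0,[-0.001,-0.0389,0],[0,0,0]],[0.0,[-0.001,-0.0389,0],[0,0,0]],[0.0,[-0.001,-0.0389,0],[0,0,0]]]}}

```text
clock: 4.45
position: [0.5394, -0.0475, 0.2494]
ee_rot: [[0.989, -0.145, -0.003], [-0.145, -0.989, 0.0], [-0.003, 0.0, -1.0]]
ft_force: [0.7, 0.1, -1.4]
grip_width: 0.113
grip_force: 59.2
```

>>> {"api": "servo_tool", "payload": {"motion": [[0.0,[0,0,0],[0,0,-0.14]],[0.0,[0,0,0],[0,0,-0.14]],[0.0,[0,0,0],[0,0,-0.14]],[0.0,[0,0,0],[0,0,-0.14]],[0.0,[0,0,0],[0,0,-0.14]],[0.0,[0,0,0],[0,0,-0.14]],[0.0,[0,0,0],[0,0,-0.14]],[0.0,[0,0,0],[0,0,-0.14]],[0.0,[0,0,0],[0,0,-0.14]],[0.0,[0,0,0],[0,0,-0.14]],[0.0,[0,0,0],[0,0,-0.14]],[0.0,[0,0,0],[0,0,-0.14]]]}}

```text
clock: 5.65
position: [0.5394, -0.0491, 0.2493]
ee_rot: [[0.03, 1.0, -0.003], [1.0, -0.03, 0.0], [0.0, -0.003, -1.0]]
ft_force: [0.1, -0.5, -2.6]
grip_width: 0.107
grip_force: 59.6
```

>>> {"api": "servo_tool", "payload": {"motion": [[0.0,[0,0,0],[0,0,0]],[0.0,[0,0,0],[0,0,0]]]}}

```text
clock: 5.85
position: [0.5397, -0.0491, 0.2501]
ee_rot: [[0.04, 0.999, -0.002], [0.999, -0.04, 0.0], [0.0, -0.002, -1.0]]
ft_force: [-1.2, -0.0, -2.5]
grip_width: 0.111
grip_force: 59.6
```

```bash
python3 - <<'E'
from h import *
p,y=st(); c=grab('wrist','w3.png')
cv2.imwrite('pics/w3b.png',cv2.resize(c['image'][:,:,::-1],(800,500)))
for k,z in (('blue',.038),('red',.2884)):
    q=proj(c,[.69,.02,.04] if k=='blue' else [p[0],p[1]+.03,z]); print(k,q.round())
    m=mask(c,*HUE[k],roi=(q[0]-110,q[1]-180,q[0]+110,q[1]+130)); print(m.sum(),rect(c,m,z))
E
```

```text
t 5.8 pos [ 0.5397 -0.0491  0.2501] yaw 87.72 F [-1.2 -0.  -2.5] w 9.4mm gf 60 z [-2.1e-03  3.0e-04 -1.0e+00]
blue [445. 112.]
882 [688.1  25.5 189.7  17.2  87.9]
red [317. 215.]
6163 [541.5 -20.4  99.5   9.9  87.9]
```

View pics/w3b.png

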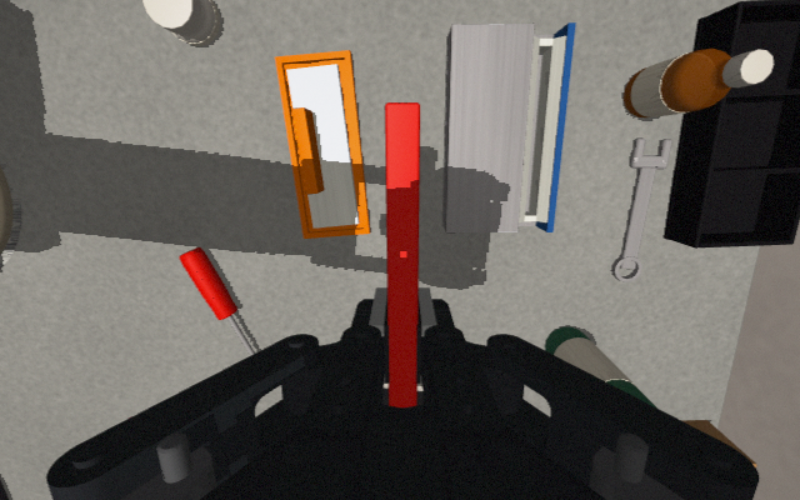

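The view shows the block at (445–575, 25–232) with the deck at (450–535), slot mouth at (535–556), and blue back. The tray with the straightedge is at (320,145) and still in place. I'll get the deck edges precisely.

```bash
python3 - <<'E'
from h import *
c=dict(grab('wrist'));g=cv2.cvtColor(c['image'],cv2.COLOR_RGB2GRAY)
for v in (30,60,90,110,125): print(v,350,g[v,350:372],'|',418,g[v,418:464])
print('top',g[8:32,385],g[8:32,400]); print('bot',g[176:200,368],g[176:200,405])
print('slotcol',g[22:50,436].tolist(),g[165:192,434].tolist())
E
```

```text
30 350 [150 148 145 145 146 151 150 110  69  61  59 140 169 177 177 170 171 169
 169 174 170 169] | 418 [161 162 157 158 152 155 159 160 155 170 172 174 167 162 161 161 159 158
 156 158 155 154 151 153 121 108 108 166 185 185 184 186 188 191 132  85
  85  83  85  84  94 137 151 147 144 143]
60 350 [150 153 150 148 151 151 116  70  59  57 144 174 180 180 175 172 173 172
 175 175 168 169] | 418 [161 155 153 156 158 160 178 176 174 174 175 168 163 158 120  94  90  92
  84  79  77 145 181 191 190 192 191 190 190 193 191 141  92  84  80  83
  79  91 132 148 145 146 146 147 149 147]
90 350 [155 154 154 153 150 116  96  75  57 125 167 177 178 175 171 176 171 173
 175 166 168 174] | 418 [158 158 159 156 171 177 174 176 171 167 159 125  98  91  92  92  88  90
 128 176 190 189 191 191 187 187 190 190 122  80  80  81  79  81 120 143
 150 146 152 152 153 154 149 151 151 153]
110 350 [150 147 149 150 155 115  69  63  71 155 178 178 176 170 178 177 174 173
 168 170 170 173] | 418 [158 162 174 177 176 173 174 164 161 137 106  90  88  91  80  78 125 173
 189 190 193 191 188 187 192 189 121  77  82  
[... 306 characters left out ...]
0 151 152 148
 149 148 152 152 150 153 156 155 152 151]
top [148 149 154 149 148 146 146 149 154 153 150 152 171 171 171 170 174 170
 169 173 172 175 170 173] [150 151 150 150 146 147 148 150 151 150 152 146 160 162 163 164 163 166
 163 165 163 163 161 166]
bot [87 85 83 85 82 85 83 85 82 84 79 78 78 78 81 81 81 77 80 79 77 78 78 78] [162 162 158 162 165 163 162 161 161 175 152 151 151 150 147 150 149 143
 142 147 153 149 147 148]
slotcol [152, 148, 147, 147, 149, 153, 156, 157, 156, 231, 233, 233, 233, 232, 204, 93, 78, 79, 80, 87, 86, 89, 93, 93, 94, 90, 90, 91] [193, 193, 192, 193, 191, 192, 193, 192, 190, 190, 190, 192, 184, 56, 33, 30, 30, 35, 36, 113, 152, 152, 153, 151, 145, 142, 143]
```

```bash
python3 - <<'E'
from h import *
c=grab('wrist')
L=np.array([ray(c,u,v,.038)[:2] for u,v in ((360.5,30),(359.7,60),(358.6,90),(358.4,110),(357.7,125))])*1000
Rr=np.array([ray(c,u,v,.038)[:2] for u,v in ((426.5,30),(423.6,60),(421.6,90),(419.6,110),(418.6,125))])*1000
for q in (L,Rr):
    k=np.polyfit(q[:,1],q[:,0],1); print('x at y=22: %.1f  yaw %.2f'%(np.polyval(k,22),np.degrees(np.arctan(-k[0]))))
for u,v in ((385,19.5),(400,19.5),(405,185.5)): print(ray(c,u,v,.038).round(4))
E
```

```text
x at y=22: 586.7  yaw -2.03
x at y=22: 660.7  yaw -1.98
[0.6172 0.1221 0.038 ]
[0.6339 0.1214 0.038 ]
[ 0.6466 -0.0685  0.038 ]
```

>>> {"api": "servo_tool", "payload": {"motion": [[0.0,[0.0187,0.0331,0],[0,0,-0.005]],[0.0,[0.0187,0.0331,0],[0,0,0]],[0.0,[0.0186,0.0331,0],[0,0,0]],[0.0,[0.0186,0.0331,0],[0,0,0]],[0.0,[0,0,0.04],[0,0,0]],[0.0,[0,0,0.04],[0,0,0]],[0.0,[0,0,0.04],[0,0,0]],[0.0,[0,0,0.03],[0,0,0]],[0.0,[0,0,0],[0,0,0]],[0.0,[0,0,0],[0,0,0]]]}}

```text
clock: 7.0
position: [0.675, 0.0211, 0.1019]
ee_rot: [[0.032, 0.999, -0.0], [0.999, -0.032, -0.0], [-0.0, -0.0, -1.0]]
ft_force: [0.4, 0.0, -2.1]
grip_width: 0.111
grip_force: 59.7
```

```bash
python3 - <<'E'
from h import *
go(.6746,.0208,.0505,88)
p,y=st(); c=grab('wrist','w4.png'); m=mask(c,*HUE['red'],roi=(250,80,400,330)); print(rect(c,m,p[2]+.0355))
s=grab('scene','s4.png'); q=proj(s,[.675,.025,.1]); print(q)
a=s['image'][int(q[1])-70:int(q[1])+70,int(q[0])-90:int(q[0])+90,::-1]
cv2.imwrite('pics/b4.png',cv2.resize(a,(720,560),interpolation=cv2.INTER_CUBIC))
E
```

```text
t 7.0 pos [0.675  0.0211 0.1019] yaw 88.18 F [ 0.4  0.  -2.1] w 9.5mm gf 60 z [-1.e-04 -1.e-04 -1.e+00]
  turn 0.003 then shift x -0.0004 y -0.0004 z 0.0514
t 7.0 pos [0.675  0.0211 0.1019] yaw 88.18 F [ 0.4  0.  -2.1] w 9.5mm gf 60 z [-1.e-04 -1.e-04 -1.e+00]
[676.5  48.6 102.6  10.1  88.2]
[356.14891367 239.35895324]
```

View pics/b4.png

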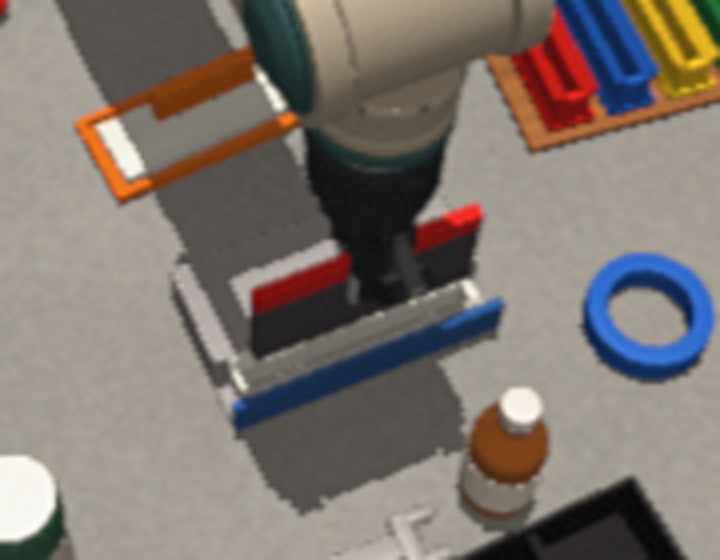

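The plate hangs over the block's slot, centred between the slot ends: band (255–480, 215–300), slot ends (240,380) and (470,290). Lowering it.

>>> {"api": "servo_tool", "payload": {"motion": [[0.0,[0,0,0.012],[0,0,0.003]],[0.0,[0,0,0.012],[0,0,0]],[0.0,[0,0,0.01],[0,0,0]],[0.0,[0,0,0.008],[0,0,0]],[0.0,[0,0,0.005],[0,0,0]],[0.0,[0,0,0.002],[0,0,0]],[0.0,[0,0,0.002],[0,0,0]],[0.0,[0,0,0],[0,0,0]]]}}

```text
clock: 7.9
position: [0.675, 0.0212, 0.0504]
ee_rot: [[0.034, 0.999, 0.0], [0.999, -0.034, -0.0], [-0.0, 0.0, -1.0]]
ft_force: [-0.2, -0.3, -2.5]
grip_width: 0.108
grip_force: 59.9
```

```bash
python3 -c "
from h import *
st()"
```

```text
t 7.9 pos [0.675  0.0212 0.0504] yaw 88.05 F [-0.2 -0.3 -2.5] w 9.2mm gf 60 z [ 4.e-04 -1.e-04 -1.e+00]
```

>>> {"api": "servo_tool", "payload": {"motion": [[0.0,[0,0,0.0015],[0,0,0]],[0.0,[0,0,0],[0,0,0]],[0.03,[0,0,0],[0,0,0]],[0.03,[0,0,0],[0,0,0]],[0.03,[0,0,0],[0,0,0]],[0.03,[0,0,-0.015],[0,0,0]],[0.03,[0,0,-0.035],[0,0,0]],[0.03,[0,0,-0.04],[0,0,0]],[0.03,[0,0,-0.045],[0,0,0]],[0.03,[0,0,-0.045],[0,0,0]],[0.03,[0,0,-0.045],[0,0,0]]]}}

```text
clock: 9.0
position: [0.6744, 0.0212, 0.2775]
ee_rot: [[0.034, 0.999, 0.002], [0.999, -0.034, -0.0], [-0.0, 0.002, -1.0]]
ft_force: [-0.3, 0.8, -0.5]
grip_width: 0.351
grip_force: 0.0
```

>>> {"api": "servo_tool", "payload": {"motion": [[0.03,[0.0015,-0.0355,0],[0,0,-0.0765]],[0.03,[0.0015,-0.0355,0],[0,0,0]],[0.03,[0.0015,-0.0355,0],[0,0,0]],[0.03,[0.0015,-0.0355,0],[0,0,0]],[0.03,[0.0015,-0.0355,0],[0,0,0]],[0.03,[0.0015,-0.0355,0],[0,0,0]],[0.03,[0,0,0],[0,0,0]],[0.03,[0,0,0],[0,0,0]]]}}

```text
clock: 9.8
position: [0.4616, 0.0239, 0.2755]
ee_rot: [[-0.042, 0.999, 0.003], [0.999, 0.042, -0.0], [-0.0, 0.003, -1.0]]
ft_force: [-0.4, -1.0, -0.4]
grip_width: 0.352
grip_force: 0.0
```

```bash
python3 - <<'E'
from h import *
st(); c=grab('wrist','w5.png')
h=cv2.cvtColor(c['image'],cv2.COLOR_RGB2HSV)
q=proj(c,[.462,.02,0]); print(q)
m=mask(c,*HUE['orange'],roi=(q[0]-80,q[1]-120,q[0]+80,q[1]+120)); print('tray',rect(c,m,.01))
w=((h[...,1]<60)&(h[...,2]>190)).astype(np.uint8); x0,y0,x1,y1=[int(v) for v in (q[0]-50,q[1]-90,q[0]+50,q[1]+90)]
k=np.zeros_like(w);k[y0:y1,x0:x1]=w[y0:y1,x0:x1]; print('white',k.sum())
m=mask(c,*HUE['red'],roi=(400,40,560,330)); print('red',m.sum(),rect(c,m,.086))
cv2.imwrite('pics/w5b.png',cv2.resize(c['image'][20:320,180:560,::-1],(760,600),interpolation=cv2.INTER_CUBIC))
E
```

```text
t 9.8 pos [0.4616 0.0239 0.2755] yaw 92.44 F [-0.4 -1.  -0.4] w 30.0mm gf 0 z [ 3.2e-03 -2.0e-04 -1.0e+00]
[321.11256029 168.66686464]
tray [461.1  19.5 183.7  74.5 -87.7]
white 1600
red 1937 [671.   24.9 149.6  19.2  88. ]
```

View pics/w5b.png

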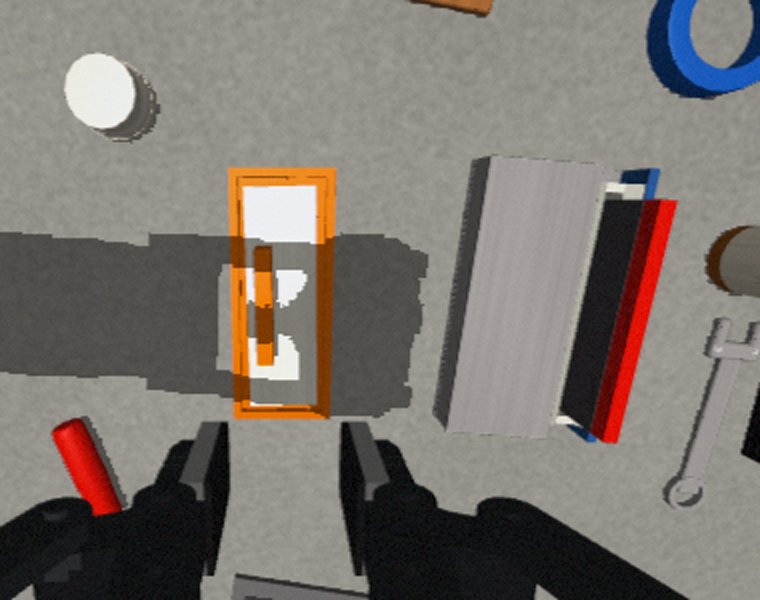

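The red plate stands home in the block (band (620,320) in the crop). The straightedge is aligned in its tray with its rib at crop (264,306). I'll locate the rib.

```bash
python3 - <<'E'
from h import *
c=grab('wrist')
h=cv2.cvtColor(c['image'],cv2.COLOR_RGB2HSV); m=((h[...,0]>=7)&(h[...,0]<=18)&(h[...,1]>120)).astype(np.uint8)
k=np.zeros_like(m); k[135:210,303:322]=m[135:210,303:322]
n,l,s,_=cv2.connectedComponentsWithStats(k); 
for i in range(1,n):
    if s[i,4]>100: mm=(l==i).astype(np.uint8); R=rect(c,mm,.042); print(s[i],R)
print(ray(c,312,173,.042))
x,y=R[0]/1000,R[1]/1000
go(x,y,.015,92.3)
E
```

```text
[306 143  11  60 537] [449.1  20.2  80.5  12.2 -86.6]
[0.44999834 0.02061126 0.042     ]
t 9.9 pos [0.4624 0.0238 0.2746] yaw 92.43 F [0.3 0.1 0.1] w 30.3mm gf 0 z [ 1.5e-03 -1.0e-04 -1.0e+00]
  turn 0.002 then shift x -0.0031 y -0.0134 z 0.2596
```

>>> {"api": "servo_tool", "payload": {"motion": [[0.03,[-0.0031,-0.0132,0.02],[0,0,-0.008]],[0.03,[0,0,0.045],[0,0,0]],[0.03,[0,0,0.045],[0,0,0]],[0.03,[0,0,0.045],[0,0,0]],[0.03,[0,0,0.045],[0,0,0]],[0.03,[0,0,0.03],[0,0,0]],[0.03,[0,0,0.02],[0,0,0]],[0.03,[0,0,0.009],[0,0,0]],[0.0,[0,0,0],[0,0,0]],[0.0,[0,0,0],[0,0,0]],[0.0,[0,0,0],[0,0,0]],[0.0,[0,0,0],[0,0,0]]], "grip_force": 50}}

```text
clock: 11.1
position: [0.4492, 0.0202, 0.0156]
ee_rot: [[-0.051, 0.999, 0.001], [0.999, 0.051, -0.0], [-0.0, 0.001, -1.0]]
ft_force: [-0.3, 0.4, -1.5]
grip_width: 0.135
grip_force: 52.0
```

```bash
python3 -c "
from h import *
st()"
```

```text
t 11.1 pos [0.4492 0.0202 0.0156] yaw 92.90 F [-0.3  0.4 -1.5] w 11.5mm gf 52 z [ 1.3e-03 -1.0e-04 -1.0e+00]
```

>>> {"api": "servo_tool", "payload": {"motion": [[0.0,[0,0,-0.01],[0,0,0]],[0.0,[0,0,-0.02],[0,0,0]],[0.0,[0,0,-0.03],[0,0,0]],[0.0,[0,0,-0.03],[0,0,0]],[0.0,[0,0,-0.03],[0,0,0.0855]],[0.0,[0.0026,0.0355,0],[0,0,0]],[0.0,[0.0026,0.0355,0],[0,0,0]],[0.0,[0.0026,0.0355,0],[0,0,0]],[0.0,[0.0026,0.0355,0],[0,0,0]],[0.0,[0.0026,0.0355,0],[0,0,0]],[0.0,[0,0,0],[0,0,0]],[0.0,[0,0,0],[0,0,0]]]}}

```text
clock: 12.3
position: [0.6265, 0.027, 0.1346]
ee_rot: [[0.035, 0.999, -0.001], [0.999, -0.035, -0.0], [-0.0, -0.001, -1.0]]
ft_force: [-0.0, -0.3, -2.1]
grip_width: 0.126
grip_force: 51.9
```

>>> {"api": "servo_tool", "payload": {"motion": [[0.0,[0,0,0.03],[0,0,0]],[0.0,[0,0,0.03],[0,0,0]],[0.0,[0,0,0.02],[0,0,0]],[0.0,[0,0,0],[0,0,0]],[0.0,[0,0,0],[0,0,0]]]}}

```text
clock: 12.8
position: [0.6265, 0.0269, 0.0565]
ee_rot: [[0.035, 0.999, 0.001], [0.999, -0.035, -0.0], [-0.0, 0.001, -1.0]]
ft_force: [0.1, 0.2, -1.4]
grip_width: 0.133
grip_force: 51.9
```

```bash
python3 - <<'E'
from h import *
go(.6288,.0269,.0496,88)
c=grab('wrist','w6.png'); cv2.imwrite('pics/w6b.png',cv2.resize(c['image'][60:340,180:540,::-1],(720,560),interpolation=cv2.INTER_CUBIC))
E
```

```text
t 12.8 pos [0.6265 0.0269 0.0565] yaw 87.99 F [ 0.1  0.2 -1.4] w 11.4mm gf 52 z [ 1.4e-03 -1.0e-04 -1.0e+00]
  turn -0.000 then shift x 0.0001 y 0.0023 z 0.0069
```

View pics/w6b.png

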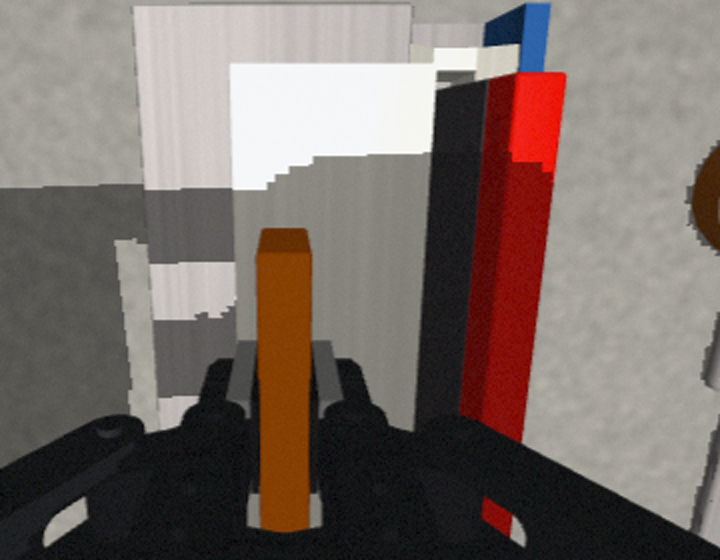

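The straightedge hovers parallel just before the plate face: working edge at crop x≈435, band at about 480–565. Lowering onto the deck and sliding in.

>>> {"api": "servo_tool", "payload": {"motion": [[0.0,[0,0,0.004],[0,0,0]],[0.0,[0,0,0.003],[0,0,0]],[0.0,[0,0,0],[0,0,0]],[0.0,[0,0.0025,0],[0,0,0]],[0.0,[0,0.0015,0],[0,0,0]],[0.0,[0,0.001,0],[0,0,0]],[0.0,[0,0,0],[0,0,0]]]}}

```text
clock: 13.55
position: [0.6319, 0.0268, 0.0488]
ee_rot: [[0.035, 0.999, 0.0], [0.999, -0.035, -0.0], [-0.0, 0.0, -1.0]]
ft_force: [-3.1, 0.6, 5.9]
grip_width: 0.125
grip_force: 53.2
```

>>> {"api": "servo_tool", "payload": {"motion": [[0.0,[0,0.0005,0],[0,0,0]],[0.0,[0,0.0005,0],[0,0,0]],[0.0,[0,0,0],[0,0,0]]]}}

```text
clock: 13.85
position: [0.6328, 0.0268, 0.0488]
ee_rot: [[0.035, 0.999, 0.0], [0.999, -0.035, -0.0], [-0.0, 0.0, -1.0]]
ft_force: [-4.3, 0.1, 5.8]
grip_width: 0.129
grip_force: 53.3
```

>>> {"api": "servo_tool", "payload": {"motion": [[0.0,[0,0.0005,0],[0,0,0]],[0.0,[0,0.0005,0],[0,0,0]],[0.0,[0,0,0],[0,0,0]]]}}

```text
clock: 14.15
position: [0.6335, 0.0268, 0.0488]
ee_rot: [[0.035, 0.999, -0.0], [0.999, -0.035, 0.0], [-0.0, -0.0, -1.0]]
ft_force: [-5.8, 0.1, 6.8]
grip_width: 0.127
grip_force: 53.4
```

>>> {"api": "servo_tool", "payload": {"motion": [[0.0,[0,0.0005,0],[0,0,0]],[0.0,[0,0.0005,0],[0,0,0]],[0.0,[0,0,0],[0,0,0]]]}}

```text
clock: 14.45
position: [0.6336, 0.0268, 0.0488]
ee_rot: [[0.035, 0.999, -0.003], [0.999, -0.035, 0.0], [-0.0, -0.003, -1.0]]
ft_force: [-13.1, -0.1, 10.7]
grip_width: 0.128
grip_force: 54.0
```

>>> {"api": "servo_tool", "payload": {"motion": [[0.0,[0,0.0005,0],[0,0,0]],[0.0,[0,0,0],[0,0,0]]]}}

```text
clock: 14.65
position: [0.6337, 0.0268, 0.0489]
ee_rot: [[0.035, 0.999, -0.004], [0.999, -0.035, 0.0], [-0.0, -0.004, -1.0]]
ft_force: [-15.1, -0.1, 12.5]
grip_width: 0.131
grip_force: 54.3
```

```bash
python3 - <<'E'
from h import *
st();c=grab('wrist','w7.png'); a=c['image'][60:340,180:540,::-1]
cv2.imwrite('pics/w7b.png',cv2.resize(a[20:200,150:290],(560,600),interpolation=cv2.INTER_CUBIC)); 
g=cv2.cvtColor(c['image'],cv2.COLOR_RGB2GRAY)
for v in (105,130,150,170): print(g[v,380:430])
E
```

```text
t 14.7 pos [0.6337 0.0268 0.0489] yaw 88.00 F [-15.1  -0.1  12.5] w 11.2mm gf 54 z [-4.2e-03  1.0e-04 -1.0e+00]
[244 244 243 243 242 244 243 243 244 243 244 243 243 243 243 243 243 193
  89  28  29  32  30  28  31  36  28  32  34  32  30  28  37  47  44  30
  40  34  33  42  38  42  34  37  32  40  30  64  81  91]
[243 243 243 243 243 244 243 244 244 244 244 244 243 243 244 222 125  30
  28  32  32  33  31  27  30  33  32  30  30  30  36  50  40  34  32  40
  36  34  34  30  35  31  42  43  55  72  87  92  94  92]
[128 131 131 130 127 127 129 128 130 128 128 128 128 130  97  47  22  26
  27  32  25  33  24  29  33  29  27  19  19  32  34  37  31  35  34  37
  29  32  32  33  39  38  40  41  43  48  52  50  49  51]
[130 124 127 129 128 129 126 129 128 126 127 127 130  84  37  18  31  29
  21  24  26  27  30  31  24  22  28  27  33  27  30  36  30  27  28  38
  31  35  29  39  37  38  47  51  54  52  52  46  47  49]
```

View pics/w7b.png

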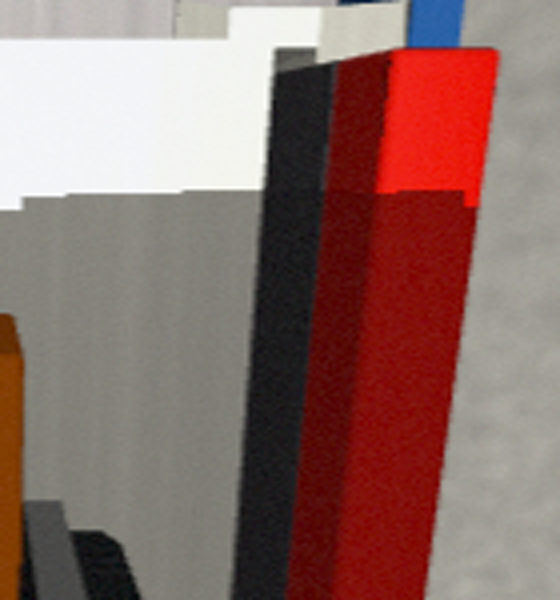

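The working edge is flush against the plate's face along the whole visible length (boundary from (272,60) to (235,590)), with 15 N contact. I'll ease the push a little, then let go.

>>> {"api": "servo_tool", "payload": {"motion": [[0.0,[0,-0.0009,-0.0005],[0,0,0]],[0.0,[0,0,0],[0,0,0]]]}}

```text
clock: 14.9
position: [0.6336, 0.0268, 0.0488]
ee_rot: [[0.035, 0.999, -0.002], [0.999, -0.035, 0.0], [0.0, -0.002, -1.0]]
ft_force: [-7.0, -1.1, 6.2]
grip_width: 0.132
grip_force: 53.3
```

>>> {"api": "servo_tool", "payload": {"motion": [[0.022,[0,0,0],[0,0,0]],[0.022,[0,0,0],[0,0,0]],[0.022,[0,0,0],[0,0,0]],[0.022,[0,0,0],[0,0,0]],[0.022,[0,0,-0.01],[0,0,0]],[0.022,[0,0,-0.03],[0,0,0]],[0.022,[0,0,-0.03],[0,0,0]],[0.022,[0,0,0],[0,0,0]],[0.022,[0,0,0],[0,0,0]]]}}

```text
clock: 15.8
position: [0.6347, 0.0266, 0.1198]
ee_rot: [[0.035, 0.999, 0.003], [0.999, -0.035, -0.0], [-0.0, 0.003, -1.0]]
ft_force: [-0.7, -0.2, -0.2]
grip_width: 0.258
grip_force: 0.0
```

```bash
python3 - <<'E'
from h import *
st();c=grab('wrist','w8.png'); a=c['image'][60:340,180:540,::-1]
cv2.imwrite('pics/w8b.png',cv2.resize(a,(720,560),interpolation=cv2.INTER_CUBIC)); 
E
```

```text
t 15.8 pos [0.6347 0.0266 0.1198] yaw 87.99 F [-0.7 -0.2 -0.2] w 22.0mm gf 0 z [ 2.6e-03 -1.0e-04 -1.0e+00]
```

View pics/w8b.png

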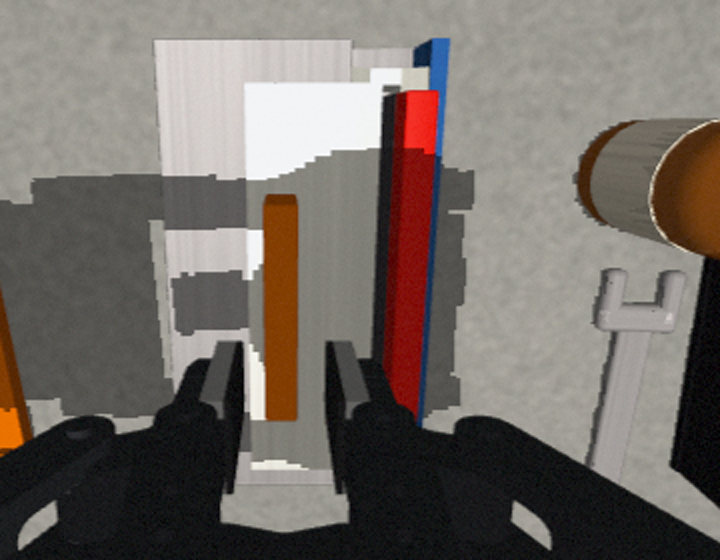

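The straightedge lies flat and free on the deck, edge flush along the middle of the red plate (boundary at about (380,100–420)). After a moment, I take it back.

>>> {"api": "servo_tool", "payload": {"motion": [[0.022,[0,0,0],[0,0,0]],[0.022,[0,0,0],[0,0,0]],[0.022,[0,0,0],[0,0,0]],[0.022,[0,-0.0005,0.03],[0,0,0]],[0.022,[0,0,0.03],[0,0,0]],[0.022,[0,0,0.009],[0,0,0]],[0.022,[0,0,0],[0,0,0]],[0.0,[0,0,0],[0,0,0]],[0.0,[0,0,0],[0,0,0]],[0.0,[0,0,0],[0,0,0]],[0.0,[0,0,0],[0,0,0]]]}}

```text
clock: 16.95
position: [0.6337, 0.0267, 0.0499]
ee_rot: [[0.035, 0.999, 0.0], [0.999, -0.035, -0.0], [-0.0, 0.0, -1.0]]
ft_force: [-4.1, 0.2, 4.5]
grip_width: 0.13
grip_force: 51.8
```

>>> {"api": "servo_tool", "payload": {"motion": [[0.0,[0,-0.004,-0.001],[0,0,0]],[0.0,[0,0,-0.01],[0,0,0]],[0.0,[0,0,-0.02],[0,0,0]],[0.0,[0,0,-0.03],[0,0,0]],[0.0,[0,0,-0.02],[0,0,0]],[0.0,[0,-0.036,0],[0,0,-0.0785]],[0.0,[0,-0.036,0],[0,0,0]],[0.0,[0,-0.036,0],[0,0,0]],[0.0,[0,-0.036,0],[0,0,0]],[0.0,[0,-0.036,0],[0,0,0]],[0.0,[0,0,0],[0,0,0]],[0.0,[0,0,0],[0,0,0]]]}}

```text
clock: 18.15
position: [0.4499, 0.0218, 0.1312]
ee_rot: [[-0.043, 0.999, 0.002], [0.999, 0.043, -0.0], [-0.0, 0.002, -1.0]]
ft_force: [0.1, -0.4, -1.9]
grip_width: 0.132
grip_force: 51.2
```

```bash
python3 - <<'E'
from h import *
go(.4492,.0202,.0156,92.5)
E
```

```text
t 18.1 pos [0.4499 0.0218 0.1312] yaw 92.49 F [ 0.1 -0.4 -1.9] w 11.3mm gf 51 z [ 2.4e-03 -2.0e-04 -1.0e+00]
  turn -0.000 then shift x -0.0016 y -0.0008 z 0.1156
```

>>> {"api": "servo_tool", "payload": {"motion": [[0.0,[-0.0016,-0.0008,0.03],[0,0,0]],[0.0,[0,0,0.035],[0,0,0]],[0.0,[0,0,0.03],[0,0,0]],[0.0,[0,0,0.015],[0,0,0]],[0.0,[0,0,0.005],[0,0,0]],[0.0,[0,0,0],[0,0,0]],[0.03,[0,0,0],[0,0,0]],[0.03,[0,0,0],[0,0,0]],[0.03,[0,0,0],[0,0,0]],[0.03,[0,0,-0.02],[0,0,0]],[0.03,[0,0,-0.04],[0,0,0]],[0.03,[0,0,-0.04],[0,0,0]]]}}

```text
clock: 19.35
position: [0.4487, 0.0202, 0.1163]
ee_rot: [[-0.043, 0.999, -0.001], [0.999, 0.043, -0.0], [0.0, -0.001, -1.0]]
ft_force: [0.7, -0.1, -0.1]
grip_width: 0.353
grip_force: 0.0
```

>>> {"api": "servo_tool", "payload": {"motion": [[0.03,[0,0,-0.045],[0,0,0]],[0.03,[0,0,-0.045],[0,0,0]],[0.03,[0,0,0],[0,0,0.0785]],[0.03,[0.0015,0.0377,0],[0,0,0]],[0.03,[0.0015,0.0377,0],[0,0,0]],[0.03,[0.0015,0.0377,0],[0,0,0]],[0.03,[0.0015,0.0377,0],[0,0,0]],[0.03,[0.0015,0.0377,0],[0,0,0]],[0.03,[0.0015,0.0377,0],[0,0,0]],[0.03,[0,0,0],[0,0,0]],[0.03,[0,0,0],[0,0,0]]]}}

```text
clock: 20.45
position: [0.6756, 0.0213, 0.2037]
ee_rot: [[0.035, 0.999, -0.002], [0.999, -0.035, -0.0], [-0.0, -0.002, -1.0]]
ft_force: [-0.9, -0.2, 0.1]
grip_width: 0.351
grip_force: 0.0
```

```bash
python3 - <<'E'
from h import *
go(.6755,.0212,.0505,88)
c=grab('wrist','w9.png'); m=mask(c,*HUE['red'],roi=(250,60,400,330)); print('red',m.sum(),rect(c,m,.086))
s=grab('scene','s9.png'); m=mask(s,*HUE['orange'],roi=(280,165,360,220)); print('tray',m.sum(),rect(s,m,.01))
E
```

```text
t 20.4 pos [0.6756 0.0213 0.2037] yaw 88.00 F [-0.9 -0.2  0.1] w 30.0mm gf 0 z [-0.0022 -0.     -1.    ]
  turn -0.000 then shift x -0.0001 y -0.0001 z 0.1532
red 1604 [675.2  25.5 149.    9.4  88.2]
tray 665 [463.7  21.9 188.2  79.8 -87.7]
```

>>> {"api": "servo_tool", "payload": {"motion": [[0.03,[0.0042,0,0.04],[0,0,0]],[0.03,[0,0,0.045],[0,0,0]],[0.03,[0,0,0.04],[0,0,0]],[0.03,[0,0,0.02],[0,0,0]],[0.03,[0,0,0.008],[0,0,0]],[0.0,[0,0,0],[0,0,0]],[0.0,[0,0,0],[0,0,0]],[0.0,[0,0,0],[0,0,0]],[0.0,[0,0,0],[0,0,0]]], "grip_force": 60}}

```text
clock: 21.45
position: [0.6758, 0.0255, 0.0543]
ee_rot: [[0.035, 0.999, 0.001], [0.999, -0.035, -0.0], [-0.0, 0.001, -1.0]]
ft_force: [-6.9, 0.7, 4.1]
grip_width: 0.108
grip_force: 61.9
```

>>> {"api": "servo_tool", "payload": {"motion": [[0.0,[0,0,-0.01],[0,0,0]],[0.0,[0,0,-0.02],[0,0,0]],[0.0,[0,0,-0.03],[0,0,0]],[0.0,[0,0,-0.035],[0,0,0]],[0.0,[0,0,-0.035],[0,0,0]],[0.0,[0,0,-0.035],[0,0,0]],[0.0,[0,0,-0.035],[0,0,0]],[0.0,[0,0,0],[0,0,0]]]}}

```text
clock: 22.25
position: [0.6775, 0.0255, 0.2611]
ee_rot: [[0.035, 0.999, 0.014], [0.999, -0.035, -0.0], [0.0, 0.014, -1.0]]
ft_force: [0.6, 0.3, -1.4]
grip_width: 0.104
grip_force: 61.4
```

>>> {"api": "servo_tool", "payload": {"motion": [[0.0,[0.0197,-0.03,0],[0,0,0]],[0.0,[0.0197,-0.03,0],[0,0,0]],[0.0,[0.0197,-0.03,0],[0,0,0]],[0.0,[0.0197,-0.03,0],[0,0,0]],[0.0,[0.0197,-0.03,0],[0,0,0]],[0.0,[0.0197,-0.03,0],[0,0,0]]]}}

```text
clock: 22.85
position: [0.4986, 0.1506, 0.252]
ee_rot: [[0.035, 0.999, 0.001], [0.999, -0.035, 0.0], [0.0, 0.001, -1.0]]
ft_force: [0.2, 0.5, -0.9]
grip_width: 0.107
grip_force: 61.2
```

>>> {"api": "servo_tool", "payload": {"motion": [[0.0,[0,0,0],[0,0,-0.145]],[0.0,[0,0,0],[0,0,-0.145]],[0.0,[0,0,0],[0,0,-0.145]],[0.0,[0,0,0],[0,0,-0.145]],[0.0,[0,0,0],[0,0,-0.145]],[0.0,[0,0,0],[0,0,-0.145]],[0.0,[0,0,0],[0,0,-0.145]],[0.0,[0,0,0],[0,0,-0.145]],[0.0,[0,0,0],[0,0,-0.145]],[0.0,[0,0,0],[0,0,-0.145]],[0.0,[0,0,0],[0,0,0]],[0.0,[0,0,0],[0,0,0]]]}}

```text
clock: 24.05
position: [0.4999, 0.1499, 0.2522]
ee_rot: [[-0.987, 0.159, 0.0], [0.159, 0.987, 0.0], [-0.0, 0.0, -1.0]]
ft_force: [0.3, -0.0, -2.0]
grip_width: 0.107
grip_force: 61.3
```

```bash
python3 - <<'E'
from h import *
p,y=st(); c=grab('wrist','w10.png'); 
for k,X in dict(red=[.509,.25,.046],blue=[.516,.297,.046],yellow=[.52,.345,.046],green=[.528,.39,.046]).items():
    q=proj(c,X); m=mask(c,*HUE[k],roi=(q[0]-45,q[1]-100,q[0]+45,q[1]+110)); print(k,q.round(),m.sum(),rect(c,m,.046))
q=proj(c,[p[0],p[1],p[2]+.035]); m=mask(c,*HUE['red'],roi=(q[0]-25,q[1]-150,q[0]+25,q[1]+100)); print('plate',rect(c,m,p[2]+.0355))
cv2.imwrite('pics/w10b.png',cv2.resize(c['image'][:,:,::-1],(800,500),interpolation=cv2.INTER_CUBIC))
E
```

```text
t 24.1 pos [0.4999 0.1499 0.2522] yaw 170.84 F [ 0.3 -0.  -2. ] w 9.1mm gf 61 z [ 4.e-04  0.e+00 -1.e+00]
red [403. 170.] 4729 [494.7 254.2 170.7  42.5  -7.6]
blue [441. 169.] 5043 [500.5 298.5 169.5  45.2  -7.6]
yellow [480. 166.] 5265 [506.7 345.3 170.4  48.6  -7. ]
green [517. 167.] 2771 [513.1 391.7 169.9  44.8  -7.4]
plate [480.1 152.5  86.1   9.8  -9.3]
```

View pics/w10b.png

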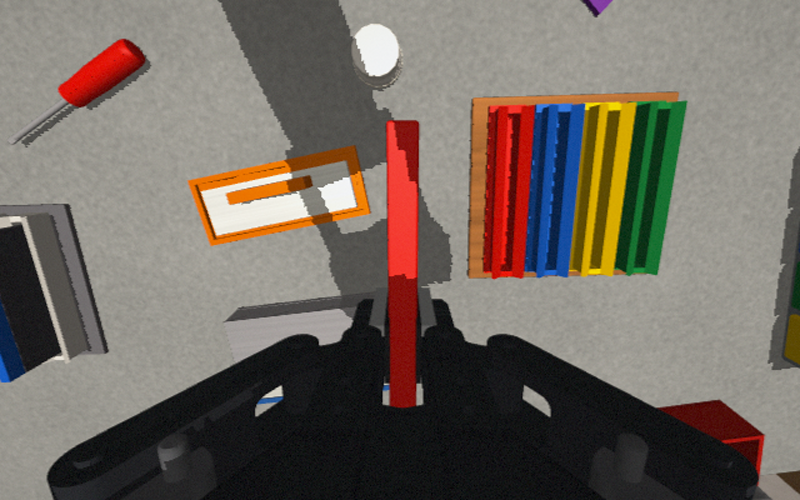

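The view shows the red plate held, the straightedge back flat in its tray at (280,195), and the storage slots red (510,190), blue (556,190), yellow (605,190), green (655,190). I'll measure the slot lines numerically.

```bash
python3 - <<'E'
from h import *
p,y=st(); c=grab('wrist'); im=c['image']; g=im.max(2).astype(int)
print('tip',(ray(c,321.6,96.8,p[2]+.0317)*1000).round(1))
print('blue cols'); 
for v in (110,130,150,170,190,205): print(v,g[v,372:550].tolist())
for u in (398,412,436,440,447): print('col',u,[tuple(x) for x in im[78:92,u].tolist()],[tuple(x) for x in im[208:224,u].tolist()])
E
```

```text
t 24.1 pos [0.4998 0.1499 0.2522] yaw 170.87 F [-0.4  0.6 -2.5] w 8.9mm gf 61 z [ 2.e-04 -0.e+00 -1.e+00]
tip [426.5 161.  283.9]
blue cols
110 [157, 154, 160, 162, 116, 127, 162, 179, 176, 176, 176, 175, 175, 174, 175, 173, 174, 160, 138, 226, 185, 130, 129, 113, 93, 125, 176, 189, 195, 198, 198, 197, 198, 220, 239, 244, 242, 173, 94, 84, 89, 82, 84, 145, 184, 196, 193, 192, 191, 192, 192, 194, 194, 168, 91, 93, 107, 108, 110, 108, 85, 68, 71, 69, 72, 121, 154, 161, 161, 164, 164, 167, 185, 143, 82, 74, 69, 71, 73, 69, 72, 71, 124, 155, 161, 161, 160, 159, 161, 160, 160, 160, 161, 119, 131, 145, 137, 110, 95, 93, 94, 93, 94, 95, 116, 193, 215, 214, 218, 221, 221, 181, 119, 95, 97, 97, 94, 93, 93, 93, 96, 162, 205, 215, 216, 215, 217, 215, 214, 215, 217, 214, 217, 131, 53, 53, 47, 50, 49, 51, 50, 48, 47, 47, 85, 108, 114, 111, 115, 113, 96, 60, 52, 48, 49, 48, 48, 49, 48, 49, 83, 106, 111, 114, 112, 111, 115, 113, 111, 109, 111, 112, 119, 135, 144, 146, 152, 157]
130 [149, 151, 154, 140, 100, 82, 152, 171, 172, 166, 167, 169, 169, 166, 168, 167, 164, 117, 116, 128, 129, 130, 125, 95,
[... 5700 characters left out ...]
, 32, 70), (14, 33, 71), (17, 36, 73), (13, 42, 82), (12, 44, 93), (15, 42, 83), (10, 37, 83), (33, 102, 205), (32, 103, 207), (37, 103, 207), (35, 103, 207), (120, 105, 117), (154, 151, 145), (155, 156, 146), (155, 150, 143)]
col 447 [(201, 128, 68), (193, 121, 60), (189, 117, 58), (188, 119, 57), (185, 117, 60), (71, 119, 217), (45, 111, 210), (50, 111, 212), (45, 112, 212), (47, 113, 211), (47, 112, 212), (33, 81, 157), (13, 41, 80), (13, 37, 83)] [(26, 77, 162), (22, 76, 163), (21, 77, 162), (18, 76, 160), (9, 73, 158), (23, 76, 161), (16, 77, 161), (23, 76, 162), (15, 76, 159), (22, 76, 161), (25, 80, 164), (25, 78, 164), (37, 76, 153), (159, 155, 151), (158, 155, 146), (158, 154, 147)]
```

```bash
python3 - <<'E'
from h import *
st(); c=grab('wrist'); V=[110,130,150,170,190,205]
E=dict(red=[42.9,41.9,40.7,39.7,38.3,37.7],blue=[81.9,80.1,78.5,76.5,74.7,73.5],yellow=[120.9,118.4,115.9,113.4,110.9,108.9])
for k,e in E.items():
    q=np.array([ray(c,372+i,v,.038)[:2] for i,v in zip(e,V)])*1000
    f=np.polyfit(q[:,0],q[:,1],1); a=np.arctan(f[0]); print(k,'yaw %.2f, slot centre y at x=500: %.1f'%(np.degrees(a),np.polyval(f,500)-6/np.cos(a)))
# slot ends (inner) of blue and outer
for u,v in ((440,83),(440,220),(398,84.2),(412,221.5)): print(u,v,(ray(c,u,v,.046)*1000).round(1))
for z in (.029,.0317,.0355): print('tip',(ray(c,321.6,96.8,c['R'][2,0]*0+.2522+z)*1000).round(1))
E
```

```text
t 24.1 pos [0.4999 0.1499 0.2522] yaw 170.91 F [-0.1  0.9 -1.4] w 9.4mm gf 61 z [ 2.e-04 -0.e+00 -1.e+00]
red yaw -7.53, slot centre y at x=500: 258.6
blue yaw -7.46, slot centre y at x=500: 306.1
yellow yaw -7.59, slot centre y at x=500: 353.5
440 83 [415.1 300.7  46. ]
440 220 [583.1 292.3  46. ]
398 84.2 [408.7 252.8  46. ]
412 221.5 [579.4 256.   46. ]
tip [426.3 161.  281.2]
tip [426.5 161.  283.9]
tip [426.8 160.9 287.7]
```

>>> {"api": "servo_tool", "payload": {"motion": [[0.0,[0.0063,0.036,0],[0,0,-0.028]],[0.0,[0.0062,0.036,0],[0,0,0]],[0.0,[0.0062,0.0359,0],[0,0,0]],[0.0,[0,0,0.04],[0,0,0]],[0.0,[0,0,0.04],[0,0,0]],[0.0,[0,0,0.04],[0,0,0]],[0.0,[0,0,0.02],[0,0,0]],[0.0,[0,0,0],[0,0,0]],[0.0,[0,0,0],[0,0,0]]]}}

```text
clock: 25.1
position: [0.4965, 0.2595, 0.1132]
ee_rot: [[-0.992, 0.128, 0.001], [0.128, 0.992, 0.0], [-0.001, 0.0, -1.0]]
ft_force: [1.1, -0.2, -1.1]
grip_width: 0.108
grip_force: 61.1
```

```bash
python3 - <<'E'
from h import *
go(.4954,.2593,.0623,172.5)
E
```

```text
t 25.1 pos [0.4965 0.2595 0.1132] yaw 172.63 F [ 1.1 -0.2 -1.1] w 9.2mm gf 61 z [ 9.e-04  3.e-04 -1.e+00]
  turn 0.002 then shift x 0.0010 y -0.0003 z 0.0509
```

>>> {"api": "servo_tool", "payload": {"motion": [[0.0,[0.001,-0.0003,0.012],[0,0,0.002]],[0.0,[0,0,0.012],[0,0,0]],[0.0,[0,0,0.01],[0,0,0]],[0.0,[0,0,0.008],[0,0,0]],[0.0,[0,0,0.005],[0,0,0]],[0.0,[0,0,0.002],[0,0,0]],[0.0,[0,0,0],[0,0,0]]]}}

```text
clock: 25.8
position: [0.4949, 0.2593, 0.063]
ee_rot: [[-0.992, 0.129, -0.0], [0.129, 0.992, 0.0], [0.0, 0.0, -1.0]]
ft_force: [0.4, 2.5, -2.3]
grip_width: 0.107
grip_force: 61.1
```

>>> {"api": "servo_tool", "payload": {"motion": [[0.0,[0,0,0.0015],[0,0,0]],[0.0,[0,0,0.0015],[0,0,0]],[0.0,[0,0,0],[0,0,0]]]}}

```text
clock: 26.1
position: [0.4953, 0.2594, 0.0623]
ee_rot: [[-0.992, 0.129, 0.001], [0.129, 0.992, 0.0], [-0.001, 0.001, -1.0]]
ft_force: [-5.0, 0.3, 8.5]
grip_width: 0.105
grip_force: 62.9
```

>>> {"api": "servo_tool", "payload": {"motion": [[0.03,[0,0,-0.001],[0,0,0]],[0.03,[0,0,0],[0,0,0]],[0.03,[0,0,0],[0,0,0]],[0.03,[0,0,-0.02],[0,0,0]],[0.03,[0,0,-0.04],[0,0,0]],[0.03,[0,0,-0.045],[0,0,0]],[0.03,[0,0,-0.045],[0,0,0]],[0.03,[0,0,-0.04],[0,0,0.007]]]}}

```text
clock: 26.9
position: [0.4951, 0.259, 0.2537]
ee_rot: [[-0.991, 0.137, 0.001], [0.137, 0.991, 0.0], [-0.001, 0.0, -1.0]]
ft_force: [1.3, 0.0, 0.6]
grip_width: 0.348
grip_force: 0.0
```

>>> {"api": "servo_tool", "payload": {"motion": [[0.03,[-0.0069,-0.0467,0],[0,0,0]],[0.03,[-0.0069,-0.0467,0],[0,0,0]],[0.03,[-0.0069,-0.0467,0],[0,0,0]],[0.03,[-0.0069,-0.0467,0],[0,0,0]],[0.03,[-0.0069,-0.0467,0],[0,0,0]],[0.03,[-0.0069,-0.0467,0],[0,0,0]],[0.03,[-0.0069,-0.0467,0],[0,0,0]]]}}

```text
clock: 27.6
position: [0.4979, -0.0733, 0.2513]
ee_rot: [[-0.991, 0.136, 0.0], [0.136, 0.991, -0.0], [-0.0, -0.0, -1.0]]
ft_force: [0.1, -0.2, -0.5]
grip_width: 0.355
grip_force: 0.0
```

>>> {"api": "servo_tool", "payload": {"motion": [[0.03,[-0.0069,-0.0467,0],[0,0,0]],[0.03,[-0.0069,-0.0467,0],[0,0,0]],[0.03,[-0.0069,-0.0467,0],[0,0,0]],[0.03,[-0.0069,-0.0467,0],[0,0,0]],[0.03,[-0.0069,-0.0467,0],[0,0,0]],[0.03,[-0.0069,-0.0467,0],[0,0,0]],[0.03,[-0.0069,-0.0467,0],[0,0,0]],[0.03,[0,0,0],[0,0,0]],[0.03,[0,0,0],[0,0,0]]]}}

```text
clock: 28.5
position: [0.5011, -0.4025, 0.2501]
ee_rot: [[-0.99, 0.138, -0.001], [0.138, 0.99, 0.001], [0.002, 0.001, -1.0]]
ft_force: [-0.0, 0.2, 0.4]
grip_width: 0.351
grip_force: 0.0
```

```bash
python3 - <<'E'
from h import *
go(.5,-.4015,.0505,172)
c=grab('wrist','w11.png')
for k,X in dict(yellow=[.5,-.4015,.086],green=[.513,-.3085,.086],blue=[.5195,-.262,.086]).items():
    q=proj(c,X); m=mask(c,*HUE[k],roi=(q[0]-30,q[1]-90,q[0]+30,q[1]+100)); print(k,q.round(),m.sum(),rect(c,m,.086))
s=grab('scene','s11.png'); 
m=mask(s,*HUE['orange'],roi=(280,165,360,220)); print('tray',m.sum(),rect(s,m,.01))
m=mask(s,*HUE['red'],roi=(365,120,470,215)); print('redslot+plate',m.sum())
cv2.imwrite('pics/s11b.png',cv2.resize(s['image'][110:290,270:480,::-1],(700,600),interpolation=cv2.INTER_CUBIC))
E
```

```text
t 28.5 pos [ 0.5011 -0.4025  0.2501] yaw 172.06 F [-0.   0.2  0.4] w 30.0mm gf 0 z [-0.0014  0.0013 -1.    ]
  turn 0.001 then shift x 0.0013 y 0.0008 z 0.1996
yellow [323. 181.] 1187 [ 499.8 -402.   148.6    9.7   -7.7]
green [408. 181.] 1399 [ 512.7 -310.2  148.6   13.5   -7.8]
blue [450. 181.] 1901 [ 518.9 -265.5  148.6   16.1   -7.9]
tray 718 [463.4  20.5 185.5  79.5 -87.6]
redslot+plate 528
```

View pics/s11b.png

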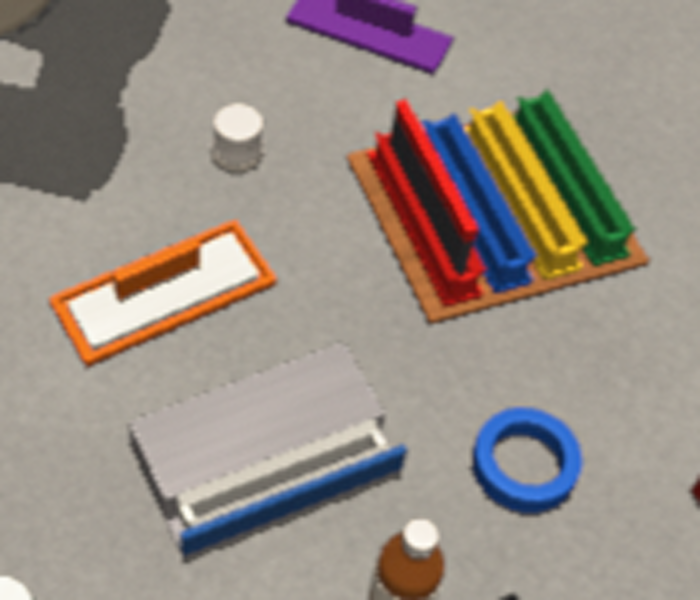

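The red plate stands home in the red slot (crop (430,180)). The straightedge is flat in its tray (160,290) and the block is empty. Now yellow.

>>> {"api": "servo_tool", "payload": {"motion": [[0.03,[0.0012,0.0003,0.035],[0,0,0]],[0.03,[0,0,0.035],[0,0,0]],[0.03,[0,0,0.035],[0,0,0]],[0.03,[0,0,0.035],[0,0,0]],[0.03,[0,0,0.03],[0,0,0]],[0.03,[0,0,0.02],[0,0,0]],[0.03,[0,0,0.0096],[0,0,0]],[0.03,[0,0,0],[0,0,0]],[0.0,[0,0,0],[0,0,0]],[0.0,[0,0,0],[0,0,0]],[0.0,[0,0,0],[0,0,0]],[0.0,[0,0,0],[0,0,0]]], "grip_force": 60}}

```text
clock: 29.8
position: [0.5014, -0.4017, 0.054]
ee_rot: [[-0.991, 0.136, 0.003], [0.136, 0.991, -0.002], [-0.003, -0.002, -1.0]]
ft_force: [-0.6, 1.7, 6.0]
grip_width: 0.11
grip_force: 60.2
```

>>> {"api": "servo_tool", "payload": {"motion": [[0.0,[0,0,-0.01],[0,0,0]],[0.0,[0,0,-0.02],[0,0,0]],[0.0,[0,0,-0.03],[0,0,0]],[0.0,[0,0,-0.035],[0,0,0]],[0.0,[0,0,-0.035],[0,0,0]],[0.0,[0,0,-0.035],[0,0,0]],[0.0,[0,0,-0.035],[0,0,0]],[0.0,[0,0,0],[0,0,0]],[0.0,[0,0,0],[0,0,0]]]}}

```text
clock: 30.7
position: [0.5003, -0.4013, 0.2517]
ee_rot: [[-0.991, 0.137, 0.0], [0.137, 0.991, -0.0], [-0.0, -0.0, -1.0]]
ft_force: [0.2, 0.3, -5.4]
grip_width: 0.102
grip_force: 58.9
```

```bash
python3 - <<'E'
from h import *
p,y=st()
E
```

```text
t 30.7 pos [ 0.5003 -0.4013  0.2517] yaw 172.15 F [ 0.2  0.3 -5.4] w 8.7mm gf 59 z [ 2.e-04 -5.e-04 -1.e+00]
```

>>> {"api": "servo_tool", "payload": {"motion": [[0.0,[0.0009,0.0391,0],[0,0,0]],[0.0,[0.0009,0.0391,0],[0,0,0]],[0.0,[0.0009,0.0391,0],[0,0,0]],[0.0,[0.0009,0.0391,0],[0,0,0]],[0.0,[0.0009,0.0391,0],[0,0,0]],[0.0,[0.0009,0.0391,0],[0,0,0]],[0.0,[0.0009,0.0391,0],[0,0,0]],[0.0,[0.0009,0.0391,0],[0,0,0]],[0.0,[0.0009,0.0391,0],[0,0,0]]]}}

```text
clock: 31.6
position: [0.5394, -0.0499, 0.2488]
ee_rot: [[-0.991, 0.137, -0.005], [0.137, 0.991, 0.001], [0.005, -0.0, -1.0]]
ft_force: [0.7, -0.7, -2.9]
grip_width: 0.108
grip_force: 59.3
```

>>> {"api": "servo_tool", "payload": {"motion": [[0.0,[0,0,0],[0,0,0.1469]],[0.0,[0,0,0],[0,0,0.1469]],[0.0,[0,0,0],[0,0,0.1469]],[0.0,[0,0,0],[0,0,0.1469]],[0.0,[0,0,0],[0,0,0.1469]],[0.0,[0,0,0],[0,0,0.1469]],[0.0,[0,0,0],[0,0,0.1469]],[0.0,[0,0,0],[0,0,0.1469]],[0.0,[0,0,0],[0,0,0.1469]],[0.0,[0,0,0],[0,0,0.1469]],[0.0,[0,0,0],[0,0,0]],[0.0,[0,0,0],[0,0,0]]]}}

```text
clock: 32.8
position: [0.5398, -0.0515, 0.2499]
ee_rot: [[0.031, 1.0, -0.003], [1.0, -0.031, 0.0], [0.0, -0.003, -1.0]]
ft_force: [0.4, -0.1, -2.8]
grip_width: 0.109
grip_force: 59.7
```

```bash
python3 - <<'E'
from h import *
go(.6747,.0238,.11,88)
p=r.get_state()['position']; c=grab('wrist'); q=proj(c,[p[0],p[1]+.03,p[2]+.032]); m=mask(c,*HUE['yellow'],roi=(q[0]-25,q[1]-150,q[0]+25,q[1]+100)); R=rect(c,m,p[2]+.032); print(R,'centre along y %.1f'%(R[1]+R[2]/2+.6-75))
E
```

```text
t 32.8 pos [ 0.5398 -0.0515  0.2499] yaw 88.22 F [ 0.4 -0.1 -2.8] w 9.3mm gf 60 z [-3.1e-03  4.0e-04 -1.0e+00]
  turn 0.004 then shift x 0.0799 y 0.1321 z 0.1399
[541.5 -22.1  92.8  10.2  88.1] centre along y -50.1
```

>>> {"api": "servo_tool", "payload": {"motion": [[0.0,[0.02,0.033,0],[0,0,0.004]],[0.0,[0.02,0.033,0],[0,0,0]],[0.0,[0.02,0.033,0],[0,0,0]],[0.0,[0.0199,0.0331,0],[0,0,0]],[0.0,[0,0,0.035],[0,0,0]],[0.0,[0,0,0.035],[0,0,0]],[0.0,[0,0,0.035],[0,0,0]],[0.0,[0,0,0.025],[0,0,0]],[0.0,[0,0,0.01],[0,0,0]],[0.0,[0,0,0],[0,0,0]],[0.0,[0,0,0],[0,0,0]]]}}

```text
clock: 33.95
position: [0.6762, 0.0233, 0.1134]
ee_rot: [[0.038, 0.999, 0.002], [0.999, -0.038, -0.0], [-0.0, 0.002, -1.0]]
ft_force: [0.7, 0.6, -2.7]
grip_width: 0.11
grip_force: 60.5
```

```bash
python3 - <<'E'
from h import *
go(.6749,.0238,.054,88)
E
```

```text
t 34.0 pos [0.6762 0.0233 0.1134] yaw 87.81 F [ 0.7  0.6 -2.7] w 9.4mm gf 60 z [ 2.4e-03 -2.0e-04 -1.0e+00]
  turn -0.003 then shift x 0.0005 y -0.0013 z 0.0594
```

>>> {"api": "servo_tool", "payload": {"motion": [[0.0,[0.0005,-0.0012,0.013],[0,0,-0.003]],[0.0,[0,0,0.013],[0,0,0]],[0.0,[0,0,0.012],[0,0,0]],[0.0,[0,0,0.01],[0,0,0]],[0.0,[0,0,0.007],[0,0,0]],[0.0,[0,0,0.003],[0,0,0]],[0.0,[0,0,0],[0,0,0]]]}}

```text
clock: 34.65
position: [0.6745, 0.0239, 0.0542]
ee_rot: [[0.036, 0.999, 0.001], [0.999, -0.036, -0.0], [-0.0, 0.001, -1.0]]
ft_force: [-0.9, 0.2, -1.8]
grip_width: 0.109
grip_force: 60.7
```

>>> {"api": "servo_tool", "payload": {"motion": [[0.0,[0,0,0.0015],[0,0,0]],[0.0,[0,0,0.0015],[0,0,0]],[0.0,[0,0,0],[0,0,0]]]}}

```text
clock: 34.95
position: [0.6749, 0.0239, 0.054]
ee_rot: [[0.036, 0.999, 0.002], [0.999, -0.036, -0.0], [-0.0, 0.002, -1.0]]
ft_force: [-8.0, 1.3, 12.3]
grip_width: 0.111
grip_force: 62.9
```

>>> {"api": "servo_tool", "payload": {"motion": [[0.03,[0,0,-0.001],[0,0,0]],[0.03,[0,0,0],[0,0,0]],[0.03,[0,0,0],[0,0,0]],[0.03,[0,0,-0.015],[0,0,0]],[0.03,[0,0,-0.035],[0,0,0]],[0.03,[0,0,-0.04],[0,0,0]],[0.03,[0,0,-0.045],[0,0,0]],[0.03,[0,0,-0.045],[0,0,0]],[0.03,[0,0,-0.04],[0,0,-0.0765]]]}}

```text
clock: 35.85
position: [0.6741, 0.0239, 0.2758]
ee_rot: [[-0.041, 0.999, 0.003], [0.999, 0.041, -0.0], [-0.0, 0.003, -1.0]]
ft_force: [0.6, -0.3, 1.5]
grip_width: 0.352
grip_force: 0.0
```

>>> {"api": "servo_tool", "payload": {"motion": [[0.03,[0.0015,-0.0356,0],[0,0,0]],[0.03,[0.0015,-0.0356,0],[0,0,0]],[0.03,[0.0015,-0.0356,0],[0,0,0]],[0.03,[0.0015,-0.0356,0],[0,0,0]],[0.03,[0.0015,-0.0356,0],[0,0,0]],[0.03,[0.0015,-0.0356,0],[0,0,0]],[0.03,[0,0,0],[0,0,0]],[0.03,[0,0,0],[0,0,0]]]}}

```text
clock: 36.65
position: [0.4604, 0.0242, 0.2732]
ee_rot: [[-0.04, 0.999, 0.003], [0.999, 0.04, -0.0], [-0.0, 0.003, -1.0]]
ft_force: [0.4, 0.2, 1.1]
grip_width: 0.352
grip_force: 0.0
```

```bash
cat >> h.py <<'E'
def rib(c,x=.449,y=.02):
    h=cv2.cvtColor(c['image'],cv2.COLOR_RGB2HSV); m=((h[...,0]>=7)&(h[...,0]<=18)&(h[...,1]>120)).astype(np.uint8)
    q=proj(c,[x,y,.042]); u,v=int(q[0]),int(q[1])
    k=np.zeros_like(m); k[v-45:v+45,u-9:u+9]=m[v-45:v+45,u-9:u+9]
    n,l,s,_=cv2.connectedComponentsWithStats(k)
    return [(s[i,4],rect(c,(l==i).astype(np.uint8),.042)) for i in range(1,n) if s[i,4]>80]
E
python3 - <<'E'
from h import *
st(); c=grab('wrist','w12.png'); print(rib(c)); go(.4492,.0202,.0156,92.5)
q=proj(c,[.461,.02,.01]); m=mask(c,*HUE['orange'],roi=(q[0]-80,q[1]-120,q[0]+80,q[1]+120)); print('tray',rect(c,m,.01))
q=proj(c,[.675,.0255,.086]); m=mask(c,*HUE['yellow'],roi=(q[0]-40,q[1]-100,q[0]+40,q[1]+100)); print('yel',rect(c,m,.086))
E
```

```text
t 36.6 pos [0.4604 0.0242 0.2732] yaw 92.32 F [0.4 0.2 1.1] w 30.0mm gf 0 z [ 3.e-03 -1.e-04 -1.e+00]
[(np.int32(226), array([437.8,  17.7, 121.1,   2.8, -88.7])), (np.int32(544), array([450.6,  20.3,  81.5,  11.8, -87.9]))]
t 36.7 pos [0.4609 0.0242 0.2728] yaw 92.32 F [-0.1  0.1  0.1] w 29.9mm gf 0 z [ 2.2e-03 -2.0e-04 -1.0e+00]
  turn -0.003 then shift x -0.0035 y -0.0119 z 0.2572
tray [461.1  20.3 182.5  74.5 -87.7]
yel [670.9  24.8 149.6  19.5  87.9]
```

>>> {"api": "servo_tool", "payload": {"motion": [[0.03,[-0.0035,-0.0114,0.02],[0,0,-0.003]],[0.03,[0,0,0.045],[0,0,0]],[0.03,[0,0,0.045],[0,0,0]],[0.03,[0,0,0.045],[0,0,0]],[0.03,[0,0,0.045],[0,0,0]],[0.03,[0,0,0.03],[0,0,0]],[0.03,[0,0,0.02],[0,0,0]],[0.03,[0,0,0.007],[0,0,0]],[0.0,[0,0,0],[0,0,0]],[0.0,[0,0,0],[0,0,0]],[0.0,[0,0,0],[0,0,0]],[0.0,[0,0,0],[0,0,0]]], "grip_force": 50}}

```text
clock: 37.9
position: [0.4497, 0.0202, 0.0155]
ee_rot: [[-0.044, 0.999, 0.001], [0.999, 0.044, -0.0], [-0.0, 0.001, -1.0]]
ft_force: [0.8, -0.1, -2.7]
grip_width: 0.128
grip_force: 51.7
```

>>> {"api": "servo_tool", "payload": {"motion": [[0.0,[0,0,-0.01],[0,0,0]],[0.0,[0,0,-0.02],[0,0,0]],[0.0,[0,0,-0.03],[0,0,0]],[0.0,[0,0,-0.03],[0,0,0]],[0.0,[0,0,-0.03],[0,0,0.0785]],[0.0,[0.0026,0.0353,0],[0,0,0]],[0.0,[0.0026,0.0353,0],[0,0,0]],[0.0,[0.0026,0.0353,0],[0,0,0]],[0.0,[0.0026,0.0353,0],[0,0,0]],[0.0,[0.0026,0.0353,0],[0,0,0]],[0.0,[0,0,0],[0,0,0]],[0.0,[0,0,0],[0,0,0]]]}}

```text
clock: 39.1
position: [0.626, 0.0271, 0.1345]
ee_rot: [[0.035, 0.999, -0.001], [0.999, -0.035, -0.0], [-0.0, -0.001, -1.0]]
ft_force: [0.3, 0.4, -2.1]
grip_width: 0.128
grip_force: 51.7
```

```bash
python3 - <<'E'
from h import *
go(.6265,.0269,.0565,88)
E
```

```text
t 39.1 pos [0.626  0.0271 0.1345] yaw 88.00 F [ 0.3  0.4 -2.1] w 11.0mm gf 52 z [-1.2e-03 -1.0e-04 -1.0e+00]
  turn -0.000 then shift x -0.0002 y 0.0005 z 0.0780
```

>>> {"api": "servo_tool", "payload": {"motion": [[0.0,[-0.0002,0.0005,0.03],[0,0,0]],[0.0,[0,0,0.03],[0,0,0]],[0.0,[0,0,0.018],[0,0,0]],[0.0,[0,0,0.004],[0,0,0]],[0.0,[0,0,0.003],[0,0,0]],[0.0,[0,0,0],[0,0,0]],[0.0,[0,0.0025,0],[0,0,0]],[0.0,[0,0.0015,0],[0,0,0]],[0.0,[0,0.001,0],[0,0,0]],[0.0,[0,0,0],[0,0,0]]]}}

```text
clock: 40.1
position: [0.6319, 0.0267, 0.05]
ee_rot: [[0.035, 0.999, 0.0], [0.999, -0.035, -0.0], [-0.0, 0.001, -1.0]]
ft_force: [0.8, 0.9, -3.2]
grip_width: 0.134
grip_force: 51.7
```

>>> {"api": "servo_tool", "payload": {"motion": [[0.0,[0,0.0005,0],[0,0,0]],[0.0,[0,0.0005,0],[0,0,0]],[0.0,[0,0,0],[0,0,0]]]}}

```text
clock: 40.4
position: [0.6326, 0.0266, 0.0496]
ee_rot: [[0.035, 0.999, 0.0], [0.999, -0.035, -0.0], [-0.0, 0.0, -1.0]]
ft_force: [0.3, 0.1, -1.7]
grip_width: 0.134
grip_force: 51.7
```

>>> {"api": "servo_tool", "payload": {"motion": [[0.0,[0,0.0005,0],[0,0,0]],[0.0,[0,0.0005,0],[0,0,0]],[0.0,[0,0,0],[0,0,0]]]}}

```text
clock: 40.7
position: [0.6335, 0.0266, 0.0497]
ee_rot: [[0.035, 0.999, -0.0], [0.999, -0.035, -0.0], [-0.0, -0.0, -1.0]]
ft_force: [-0.3, -0.6, -2.8]
grip_width: 0.129
grip_force: 51.8
```

Still just off the deck; lower 0.8 mm and continue.

>>> {"api": "servo_tool", "payload": {"motion": [[0.0,[0,0,0.0008],[0,0,0]],[0.0,[0,0.0004,0],[0,0,0]],[0.0,[0,0,0],[0,0,0]]]}}

```text
clock: 41.0
position: [0.6336, 0.0266, 0.0489]
ee_rot: [[0.035, 0.999, -0.001], [0.999, -0.035, -0.0], [-0.0, -0.001, -1.0]]
ft_force: [-4.4, -0.4, 0.5]
grip_width: 0.128
grip_force: 52.3
```

>>> {"api": "servo_tool", "payload": {"motion": [[0.0,[0,0.0005,0],[0,0,0]],[0.0,[0,0,0],[0,0,0]]]}}

```text
clock: 41.2
position: [0.6336, 0.0266, 0.049]
ee_rot: [[0.035, 0.999, -0.002], [0.999, -0.035, -0.0], [-0.0, -0.002, -1.0]]
ft_force: [-7.7, 0.3, 2.6]
grip_width: 0.129
grip_force: 52.6
```

>>> {"api": "servo_tool", "payload": {"motion": [[0.0,[0,0.0005,0],[0,0,0]],[0.0,[0,0,0],[0,0,0]]]}}

```text
clock: 41.4
position: [0.6337, 0.0266, 0.049]
ee_rot: [[0.035, 0.999, -0.004], [0.999, -0.035, -0.0], [-0.0, -0.004, -1.0]]
ft_force: [-10.0, -0.4, 5.0]
grip_width: 0.127
grip_force: 52.9
```

>>> {"api": "servo_tool", "payload": {"motion": [[0.0,[0,-0.0004,0.0003],[0,0,0]],[0.0,[0,0,0],[0,0,0]],[0.022,[0,0,0],[0,0,0]],[0.022,[0,0,0],[0,0,0]],[0.022,[0,0,0],[0,0,0]],[0.022,[0,0,0],[0,0,0]],[0.022,[0,0,-0.01],[0,0,0]],[0.022,[0,0,-0.03],[0,0,0]],[0.022,[0,0,-0.03],[0,0,0]],[0.022,[0,0,0],[0,0,0]],[0.022,[0,0,0],[0,0,0]],[0.022,[0,0,0],[0,0,0]]]}}

```text
clock: 42.6
position: [0.6341, 0.0266, 0.1177]
ee_rot: [[0.035, 0.999, -0.002], [0.999, -0.035, -0.0], [-0.0, -0.002, -1.0]]
ft_force: [0.1, -0.0, -1.1]
grip_width: 0.258
grip_force: 0.0
```

```bash
python3 - <<'E'
from h import *
st(); c=grab('wrist','w13.png'); a=c['image'][60:340,180:540,::-1]
cv2.imwrite('pics/w13b.png',cv2.resize(a,(720,560),interpolation=cv2.INTER_CUBIC))
g=cv2.cvtColor(c['image'],cv2.COLOR_RGB2GRAY); w8=cv2.cvtColor(cv2.imread('pics/w8.png'),cv2.COLOR_BGR2GRAY)
for v in (105,120,150,200): print(g[v,355:395].tolist()); print('  red:',w8[v,355:395].tolist())
E
```

```text
t 42.6 pos [0.6341 0.0266 0.1177] yaw 87.99 F [ 0.1 -0.  -1.1] w 22.0mm gf 0 z [-1.6e-03 -1.0e-04 -1.0e+00]
[241, 241, 242, 241, 241, 241, 242, 241, 241, 241, 241, 241, 242, 241, 242, 242, 242, 226, 148, 90, 86, 85, 93, 90, 95, 96, 95, 129, 145, 131, 141, 178, 190, 191, 192, 192, 194, 194, 194, 193]
  red: [243, 243, 244, 243, 244, 243, 243, 243, 245, 243, 243, 243, 243, 244, 244, 228, 147, 94, 94, 86, 93, 97, 97, 97, 96, 175, 177, 140, 130, 113, 100, 98, 94, 99, 97, 97, 97, 97, 94, 84]
[241, 241, 242, 242, 242, 241, 242, 242, 241, 241, 241, 241, 242, 241, 241, 241, 242, 157, 35, 28, 30, 26, 29, 29, 68, 83, 83, 85, 84, 101, 177, 204, 204, 204, 204, 203, 204, 204, 202, 201]
  red: [244, 243, 244, 243, 244, 244, 243, 244, 243, 243, 243, 243, 243, 243, 244, 171, 59, 23, 31, 30, 28, 29, 41, 41, 42, 37, 37, 58, 92, 105, 106, 104, 105, 101, 104, 97, 96, 99, 97, 96]
[126, 127, 127, 129, 127, 123, 124, 123, 124, 126, 124, 126, 127, 126, 125, 112, 62, 21, 24, 19, 29, 29, 38, 62, 71, 73, 72, 75, 94, 108, 111, 109, 111, 110, 111, 109, 109, 110, 109, 110]
  red: [129, 132, 129, 130, 125, 130, 125, 129, 126, 129, 129, 130, 131, 129, 75, 26, 22, 28, 26, 28, 27, 35, 25, 34, 25, 37, 40, 52, 46, 49, 51, 52, 44, 53, 52, 52, 53, 54, 52, 47]
[124, 127, 127, 124, 122, 123, 118, 121, 121, 124, 124, 124, 125, 94, 46, 29, 24, 29, 28, 24, 56, 71, 70, 75, 72, 94, 107, 111, 110, 109, 111, 111, 111, 111, 110, 110, 107, 108, 107, 105]
  red: [127, 126, 126, 128, 122, 123, 125, 126, 124, 125, 127, 110, 61, 25, 31, 30, 24, 27, 32, 29, 30, 39, 37, 45, 47, 43, 51, 44, 48, 50, 40, 50, 49, 49, 47, 46, 43, 46, 53, 41]
```

The profile shows the straightedge running straight into the dark plate face with no gap, as with red. Rest a moment, then take it away.

>>> {"api": "servo_tool", "payload": {"motion": [[0.022,[0,0,0],[0,0,0]],[0.022,[0,0,0],[0,0,0]],[0.022,[0,-0.0005,0.03],[0,0,0]],[0.022,[0,0,0.03],[0,0,0]],[0.022,[0,0,0.008],[0,0,0]],[0.022,[0,0,0],[0,0,0]],[0.0,[0,0,0],[0,0,0]],[0.0,[0,0,0],[0,0,0]],[0.0,[0,0,0],[0,0,0]],[0.0,[0,0,0],[0,0,0]]]}}

```text
clock: 43.65
position: [0.6341, 0.0266, 0.0518]
ee_rot: [[0.035, 0.999, 0.0], [0.999, -0.035, -0.0], [-0.0, 0.0, -1.0]]
ft_force: [-5.5, -0.2, 2.2]
grip_width: 0.13
grip_force: 53.6
```

>>> {"api": "servo_tool", "payload": {"motion": [[0.0,[0,-0.004,-0.001],[0,0,0]],[0.0,[0,0,-0.01],[0,0,0]],[0.0,[0,0,-0.02],[0,0,0]],[0.0,[0,0,-0.03],[0,0,0]],[0.0,[0,0,-0.02],[0,0,0]],[0.0,[0,-0.036,0],[0,0,-0.0785]],[0.0,[0,-0.036,0],[0,0,0]],[0.0,[0,-0.036,0],[0,0,0]],[0.0,[0,-0.036,0],[0,0,0]],[0.0,[0,-0.036,0],[0,0,0]],[0.0,[0,0,0],[0,0,0]],[0.0,[0,0,0],[0,0,0]]]}}

```text
clock: 44.85
position: [0.4505, 0.0217, 0.1328]
ee_rot: [[-0.043, 0.999, 0.003], [0.999, 0.043, -0.0], [-0.0, 0.003, -1.0]]
ft_force: [-0.0, 0.6, -2.6]
grip_width: 0.127
grip_force: 52.8
```

```bash
python3 - <<'E'
from h import *
go(.4492,.0202,.0156,92.5)
E
```

```text
t 44.9 pos [0.4505 0.0217 0.1328] yaw 92.48 F [-0.   0.6 -2.6] w 10.9mm gf 53 z [ 3.1e-03 -2.0e-04 -1.0e+00]
  turn -0.000 then shift x -0.0014 y -0.0014 z 0.1172
```

>>> {"api": "servo_tool", "payload": {"motion": [[0.0,[-0.0014,-0.0014,0.03],[0,0,0]],[0.0,[0,0,0.035],[0,0,0]],[0.0,[0,0,0.03],[0,0,0]],[0.0,[0,0,0.015],[0,0,0]],[0.0,[0,0,0.005],[0,0,0]],[0.0,[0,0,0],[0,0,0]],[0.03,[0,0,0],[0,0,0]],[0.03,[0,0,0],[0,0,0]],[0.03,[0,0,0],[0,0,0]],[0.03,[0,0,-0.02],[0,0,0]],[0.03,[0,0,-0.04],[0,0,0]],[0.03,[0,0,-0.04],[0,0,0]]]}}

```text
clock: 46.05
position: [0.4485, 0.0203, 0.1175]
ee_rot: [[-0.043, 0.999, -0.001], [0.999, 0.043, -0.0], [0.0, -0.001, -1.0]]
ft_force: [0.7, 0.1, -0.3]
grip_width: 0.351
grip_force: 0.0
```

>>> {"api": "servo_tool", "payload": {"motion": [[0.03,[0,0,-0.045],[0,0,0]],[0.03,[0,0,-0.045],[0,0,0]],[0.03,[0,0,0],[0,0,0.0785]],[0.03,[0.0022,0.0377,0],[0,0,0]],[0.03,[0.0022,0.0377,0],[0,0,0]],[0.03,[0.0022,0.0377,0],[0,0,0]],[0.03,[0.0022,0.0377,0],[0,0,0]],[0.03,[0.0022,0.0377,0],[0,0,0]],[0.03,[0.0022,0.0377,0],[0,0,0]],[0.03,[0,0,0],[0,0,0]],[0.03,[0,0,0],[0,0,0]]]}}

```text
clock: 47.15
position: [0.6756, 0.0255, 0.205]
ee_rot: [[0.035, 0.999, -0.002], [0.999, -0.035, -0.0], [-0.0, -0.002, -1.0]]
ft_force: [0.1, -0.4, -0.4]
grip_width: 0.351
grip_force: 0.0
```

```bash
python3 - <<'E'
from h import *
go(.6755,.0254,.0505,88)
c=grab('wrist','w14.png'); m=mask(c,*HUE['yellow'],roi=(250,60,400,330)); print('yel',m.sum(),rect(c,m,.086))
s=grab('scene','s14.png'); m=mask(s,*HUE['orange'],roi=(280,165,360,220)); print('tray',m.sum(),rect(s,m,.01))
E
```

```text
t 47.1 pos [0.6756 0.0255 0.205 ] yaw 88.00 F [ 0.1 -0.4 -0.4] w 29.9mm gf 0 z [-0.0022 -0.     -1.    ]
  turn -0.000 then shift x -0.0001 y -0.0001 z 0.1545
yel 1583 [675.1  24.7 149.2   9.9  87.7]
tray 698 [463.7  20.9 186.3  79.8 -87.7]
```

>>> {"api": "servo_tool", "payload": {"motion": [[0.03,[-0.0003,0,0.035],[0,0,0]],[0.03,[0,0,0.035],[0,0,0]],[0.03,[0,0,0.035],[0,0,0]],[0.03,[0,0,0.03],[0,0,0]],[0.03,[0,0,0.0195],[0,0,0]],[0.03,[0,0,0],[0,0,0]],[0.0,[0,0,0],[0,0,0]],[0.0,[0,0,0],[0,0,0]],[0.0,[0,0,0],[0,0,0]],[0.0,[0,0,0],[0,0,0]]], "grip_force": 60}}

```text
clock: 48.25
position: [0.6759, 0.0252, 0.055]
ee_rot: [[0.035, 0.999, 0.002], [0.999, -0.035, -0.0], [-0.0, 0.002, -1.0]]
ft_force: [-5.9, -0.3, 7.1]
grip_width: 0.105
grip_force: 62.5
```

>>> {"api": "servo_tool", "payload": {"motion": [[0.0,[0,0,-0.01],[0,0,0]],[0.0,[0,0,-0.02],[0,0,0]],[0.0,[0,0,-0.03],[0,0,0]],[0.0,[0,0,-0.035],[0,0,0]],[0.0,[0,0,-0.035],[0,0,0]],[0.0,[0,0,-0.035],[0,0,0]],[0.0,[0,0,-0.035],[0,0,0]],[0.0,[0,0,0],[0,0,0]]]}}

```text
clock: 49.05
position: [0.6771, 0.0252, 0.2602]
ee_rot: [[0.035, 0.999, 0.013], [0.999, -0.035, -0.0], [0.0, 0.013, -1.0]]
ft_force: [1.3, -0.4, -2.1]
grip_width: 0.106
grip_force: 61.4
```

>>> {"api": "servo_tool", "payload": {"motion": [[0.0,[0.0314,-0.029,0],[0,0,0]],[0.0,[0.0314,-0.029,0],[0,0,0]],[0.0,[0.0314,-0.029,0],[0,0,0]],[0.0,[0.0314,-0.029,0],[0,0,0]],[0.0,[0.0314,-0.029,0],[0,0,0]],[0.0,[0.0314,-0.029,0],[0,0,0]]]}}

```text
clock: 49.65
position: [0.5065, 0.2206, 0.251]
ee_rot: [[0.035, 0.999, -0.001], [0.999, -0.035, -0.0], [-0.0, -0.001, -1.0]]
ft_force: [0.6, -0.2, -4.0]
grip_width: 0.103
grip_force: 61.4
```

>>> {"api": "servo_tool", "payload": {"motion": [[0.0,[0,0,0],[0,0,-0.1475]],[0.0,[0,0,0],[0,0,-0.1475]],[0.0,[0,0,0],[0,0,-0.1475]],[0.0,[0,0,0],[0,0,-0.1475]],[0.0,[0,0,0],[0,0,-0.1475]],[0.0,[0,0,0],[0,0,-0.1475]],[0.0,[0,0,0],[0,0,-0.1475]],[0.0,[0,0,0],[0,0,-0.1475]],[0.0,[0,0,0],[0,0,-0.1475]],[0.0,[0,0,0],[0,0,-0.1475]],[0.0,[0,0,0],[0,0,0]],[0.0,[0,0,0],[0,0,0]]]}}

```text
clock: 50.85
position: [0.5079, 0.2196, 0.2514]
ee_rot: [[-0.991, 0.134, -0.001], [0.134, 0.991, -0.0], [0.001, -0.0, -1.0]]
ft_force: [-0.6, 0.3, -2.6]
grip_width: 0.109
grip_force: 61.3
```

```bash
python3 - <<'E'
from h import *
go(.5081,.3524,.11,172.5)
p=r.get_state()['position']; c=grab('wrist','w15.png'); q=proj(c,[p[0]-.03,p[1],p[2]+.032]); m=mask(c,*HUE['yellow'],roi=(q[0]-25,q[1]-150,q[0]+25,q[1]+100)); R=rect(c,m,p[2]+.032); print(R,'centre x %.1f'%(R[0]+(75-R[2]/2-.6)*.991))
q=proj(c,[.4958,.2592,.094]);m=mask(c,*HUE['red'],roi=(q[0]-12,q[1]-100,q[0]+40,q[1]+100)); print('red plate',rect(c,m,.094))
E
```

```text
t 50.9 pos [0.5079 0.2196 0.2514] yaw 172.28 F [-0.6  0.3 -2.6] w 9.3mm gf 61 z [-6.e-04 -3.e-04 -1.e+00]
  turn -0.004 then shift x 0.0172 y 0.1317 z 0.1414
[479.6 222.8  91.8  10.1  -7.8] centre x 507.8
red plate [492.4 256.4 153.8  24.   -7.6]
```

>>> {"api": "servo_tool", "payload": {"motion": [[0.0,[0.0043,0.0329,0],[0,0,-0.004]],[0.0,[0.0043,0.0329,0],[0,0,0]],[0.0,[0.0043,0.0329,0],[0,0,0]],[0.0,[0.0043,0.033,0],[0,0,0]],[0.0,[0,0,0.035],[0,0,0]],[0.0,[0,0,0.035],[0,0,0]],[0.0,[0,0,0.035],[0,0,0]],[0.0,[0,0,0.025],[0,0,0]],[0.0,[0,0,0.01],[0,0,0]],[0.0,[0,0,0],[0,0,0]],[0.0,[0,0,0],[0,0,0]]]}}

```text
clock: 52.0
position: [0.5085, 0.3528, 0.1138]
ee_rot: [[-0.992, 0.127, 0.002], [0.127, 0.992, 0.001], [-0.002, 0.002, -1.0]]
ft_force: [-0.8, -0.1, -3.0]
grip_width: 0.106
grip_force: 61.2
```

```bash
python3 - <<'E'
from h import *
go(.5081,.3524,.063,172.5)
E
```

```text
t 52.0 pos [0.5085 0.3528 0.1138] yaw 172.69 F [-0.8 -0.1 -3. ] w 9.1mm gf 61 z [ 0.0022  0.0012 -1.    ]
  turn 0.003 then shift x 0.0004 y -0.0005 z 0.0508
```

>>> {"api": "servo_tool", "payload": {"motion": [[0.0,[0.0004,-0.0004,0.012],[0,0,0.003]],[0.0,[0,0,0.012],[0,0,0]],[0.0,[0,0,0.01],[0,0,0]],[0.0,[0,0,0.008],[0,0,0]],[0.0,[0,0,0.005],[0,0,0]],[0.0,[0,0,0.002],[0,0,0]],[0.0,[0,0,0],[0,0,0]]]}}

```text
clock: 52.7
position: [0.5072, 0.3522, 0.0629]
ee_rot: [[-0.992, 0.129, -0.0], [0.129, 0.992, -0.0], [0.0, -0.0, -1.0]]
ft_force: [-0.6, 2.5, -4.3]
grip_width: 0.11
grip_force: 62.5
```

>>> {"api": "servo_tool", "payload": {"motion": [[0.0,[0,0,0.0015],[0,0,0]],[0.0,[0,0,0.0015],[0,0,0]],[0.0,[0,0,0],[0,0,0]]]}}

```text
clock: 53.0
position: [0.5075, 0.3524, 0.0627]
ee_rot: [[-0.992, 0.129, 0.001], [0.129, 0.992, 0.001], [-0.001, 0.001, -1.0]]
ft_force: [-8.3, -2.3, 11.7]
grip_width: 0.11
grip_force: 64.8
```

>>> {"api": "servo_tool", "payload": {"motion": [[0.03,[0,0,-0.001],[0,0,0]],[0.03,[0,0,0],[0,0,0]],[0.03,[0,0,0],[0,0,0]],[0.03,[0,0,-0.02],[0,0,0]],[0.03,[0,0,-0.04],[0,0,0]],[0.03,[0,0,-0.045],[0,0,0]],[0.03,[0,0,-0.045],[0,0,0]],[0.03,[0,0,-0.04],[0,0,0.009]]]}}

```text
clock: 53.8
position: [0.5075, 0.3519, 0.2535]
ee_rot: [[-0.99, 0.139, 0.001], [0.139, 0.99, 0.0], [-0.001, 0.001, -1.0]]
ft_force: [-0.1, 1.0, 0.6]
grip_width: 0.354
grip_force: 0.0
```

>>> {"api": "servo_tool", "payload": {"motion": [[0.03,[-0.007,-0.0467,0],[0,0,0]],[0.03,[-0.007,-0.0467,0],[0,0,0]],[0.03,[-0.007,-0.0467,0],[0,0,0]],[0.03,[-0.007,-0.0467,0],[0,0,0]],[0.03,[-0.007,-0.0467,0],[0,0,0]],[0.03,[-0.007,-0.0467,0],[0,0,0]],[0.03,[-0.007,-0.0467,0],[0,0,0]]]}}

```text
clock: 54.5
position: [0.5104, 0.0195, 0.2511]
ee_rot: [[-0.99, 0.138, 0.0], [0.138, 0.99, -0.0], [-0.0, -0.0, -1.0]]
ft_force: [1.0, -0.5, 0.6]
grip_width: 0.351
grip_force: 0.0
```

>>> {"api": "servo_tool", "payload": {"motion": [[0.03,[-0.007,-0.0467,0],[0,0,0]],[0.03,[-0.007,-0.0467,0],[0,0,0]],[0.03,[-0.007,-0.0467,0],[0,0,0]],[0.03,[-0.007,-0.0467,0],[0,0,0]],[0.03,[-0.007,-0.0467,0],[0,0,0]],[0.03,[-0.007,-0.0467,0],[0,0,0]],[0.03,[-0.007,-0.0467,0],[0,0,0]],[0.03,[0,0,0],[0,0,0]],[0.03,[0,0,0],[0,0,0]]]}}

```text
clock: 55.4
position: [0.5136, -0.3098, 0.2503]
ee_rot: [[-0.99, 0.14, -0.001], [0.14, 0.99, 0.001], [0.001, 0.001, -1.0]]
ft_force: [-0.0, 0.0, 0.2]
grip_width: 0.352
grip_force: 0.0
```

```bash
python3 - <<'E'
from h import *
go(.513,-.3087,.0505,172)
c=grab('wrist','w16.png')
for k,X in dict(green=[.513,-.3085,.086],blue=[.5195,-.262,.086]).items():
    q=proj(c,X); m=mask(c,*HUE[k],roi=(q[0]-30,q[1]-90,q[0]+30,q[1]+100)); print(k,q.round(),m.sum(),rect(c,m,.086))
s=grab('scene','s16.png')
m=mask(s,*HUE['orange'],roi=(260,155,380,230)); print('tray',m.sum(),rect(s,m,.01))
E
```

```text
t 55.4 pos [ 0.5136 -0.3098  0.2503] yaw 171.94 F [-0.   0.   0.2] w 30.0mm gf 0 z [-9.e-04  8.e-04 -1.e+00]
  turn -0.001 then shift x 0.0008 y 0.0010 z 0.1998
green [324. 181.] 1101 [ 512.5 -309.   148.8    8.9   -7.8]
blue [366. 181.] 1250 [ 516.5 -262.8  143.7   11.8   -7.6]
tray 745 [463.4  20.5 185.5  79.3 -87.7]
```

>>> {"api": "servo_tool", "payload": {"motion": [[0.03,[0.0012,0.0007,0.035],[0,0,0]],[0.03,[0,0,0.035],[0,0,0]],[0.03,[0,0,0.035],[0,0,0]],[0.03,[0,0,0.035],[0,0,0]],[0.03,[0,0,0.03],[0,0,0]],[0.03,[0,0,0.02],[0,0,0]],[0.03,[0,0,0.0096],[0,0,0]],[0.03,[0,0,0],[0,0,0]],[0.0,[0,0,0],[0,0,0]],[0.0,[0,0,0],[0,0,0]],[0.0,[0,0,0],[0,0,0]],[0.0,[0,0,0],[0,0,0]]]}}

```text
clock: 56.7
position: [0.5139, -0.3085, 0.0536]
ee_rot: [[-0.99, 0.138, 0.003], [0.138, 0.99, -0.001], [-0.003, -0.001, -1.0]]
ft_force: [-0.0, 1.8, 5.5]
grip_width: 0.11
grip_force: 60.2
```

>>> {"api": "servo_tool", "payload": {"motion": [[0.0,[0,0,-0.01],[0,0,0]],[0.0,[0,0,-0.02],[0,0,0]],[0.0,[0,0,-0.03],[0,0,0]],[0.0,[0,0,-0.035],[0,0,0]],[0.0,[0,0,-0.035],[0,0,0]],[0.0,[0,0,-0.035],[0,0,0]],[0.0,[0,0,-0.035],[0,0,-0.009]],[0.0,[0,0,0],[0,0,0]]]}}

```text
clock: 57.5
position: [0.514, -0.3091, 0.2579]
ee_rot: [[-0.992, 0.13, 0.008], [0.129, 0.992, -0.006], [-0.009, -0.005, -1.0]]
ft_force: [0.3, -0.4, -2.6]
grip_width: 0.11
grip_force: 59.0
```

>>> {"api": "servo_tool", "payload": {"motion": [[0.0,[0.0057,0.0439,0],[0,0,0]],[0.0,[0.0057,0.0439,0],[0,0,0]],[0.0,[0.0057,0.0439,0],[0,0,0]],[0.0,[0.0057,0.0439,0],[0,0,0]],[0.0,[0.0057,0.0439,0],[0,0,0]],[0.0,[0.0057,0.0439,0],[0,0,0]],[0.0,[0.0057,0.0439,0],[0,0,0]],[0.0,[0.0057,0.0439,0],[0,0,0]]]}}

```text
clock: 58.3
position: [0.5121, 0.0476, 0.2496]
ee_rot: [[-0.992, 0.13, -0.003], [0.13, 0.992, -0.0], [0.003, -0.001, -1.0]]
ft_force: [0.8, -0.5, -2.8]
grip_width: 0.107
grip_force: 59.5
```

>>> {"api": "servo_tool", "payload": {"motion": [[0.0,[0.0057,0.0439,0],[0,0,0]],[0.0,[0.0057,0.0439,0],[0,0,0]],[0.0,[0.0057,0.0439,0],[0,0,0]],[0.0,[0.0057,0.0439,0],[0,0,0]],[0.0,[0.0057,0.0439,0],[0,0,0]],[0.0,[0.0057,0.0439,0],[0,0,0]],[0.0,[0.0057,0.0439,0],[0,0,0]],[0.0,[0.0057,0.0439,0],[0,0,0]],[0.0,[0,0,0],[0,0,0]],[0.0,[0,0,0],[0,0,0]]]}}

```text
clock: 59.3
position: [0.5126, 0.4006, 0.2484]
ee_rot: [[-0.992, 0.128, -0.003], [0.128, 0.992, -0.003], [0.003, -0.004, -1.0]]
ft_force: [-0.5, -0.3, -4.5]
grip_width: 0.105
grip_force: 60.4
```

```bash
python3 - <<'E'
from h import *
go(.5142,.3991,.11,172.5)
p=r.get_state()['position']; c=grab('wrist','w17.png'); q=proj(c,[p[0]-.03,p[1],p[2]+.032]); m=mask(c,*HUE['green'],roi=(q[0]-25,q[1]-150,q[0]+25,q[1]+100)); R=rect(c,m,p[2]+.032); print(R,'centre x %.1f'%(R[0]+(75-R[2]/2-.6)*.991))
E
```

```text
t 59.3 pos [0.5126 0.4006 0.2484] yaw 172.64 F [-0.5 -0.3 -4.5] w 9.0mm gf 60 z [-0.0035 -0.0031 -1.    ]
  turn 0.002 then shift x -0.0017 y -0.0012 z 0.1384
[483.8 403.7  93.   10.4  -7.7] centre x 511.4
```

>>> {"api": "servo_tool", "payload": {"motion": [[0.0,[-0.0028,-0.0011,0.035],[0,0,0.002]],[0.0,[0,0,0.035],[0,0,0]],[0.0,[0,0,0.035],[0,0,0]],[0.0,[0,0,0.025],[0,0,0]],[0.0,[0,0,0.006],[0,0,0]],[0.0,[0,0,0],[0,0,0]],[0.0,[0,0,0],[0,0,0]]]}}

```text
clock: 60.05
position: [0.517, 0.3987, 0.1179]
ee_rot: [[-0.991, 0.132, 0.003], [0.132, 0.991, 0.002], [-0.003, 0.002, -1.0]]
ft_force: [0.9, 0.5, -3.6]
grip_width: 0.105
grip_force: 60.3
```

```bash
python3 - <<'E'
from h import *
go(.5153,.399,.0616,172.5)
E
```

```text
t 60.0 pos [0.517  0.3987 0.1179] yaw 172.41 F [ 0.9  0.5 -3.6] w 9.0mm gf 60 z [ 0.0029  0.0018 -1.    ]
  turn -0.002 then shift x 0.0017 y 0.0001 z 0.0563
```

>>> {"api": "servo_tool", "payload": {"motion": [[0.0,[0.001,0.0001,0.014],[0,0,-0.002]],[0.0,[0,0,0.014],[0,0,0]],[0.0,[0,0,0.011],[0,0,0]],[0.0,[0,0,0.008],[0,0,0]],[0.0,[0,0,0.005],[0,0,0]],[0.0,[0,0,0.003],[0,0,0]],[0.0,[0,0,0],[0,0,0]]]}}

```text
clock: 60.75
position: [0.5152, 0.3992, 0.0616]
ee_rot: [[-0.992, 0.129, 0.001], [0.129, 0.992, 0.0], [-0.001, 0.001, -1.0]]
ft_force: [-1.5, -0.5, 0.6]
grip_width: 0.104
grip_force: 61.1
```

>>> {"api": "servo_tool", "payload": {"motion": [[0.0,[0,0,0.0015],[0,0,0]],[0.0,[0,0,0.0015],[0,0,0]],[0.0,[0,0,0],[0,0,0]]]}}

```text
clock: 61.05
position: [0.5155, 0.3996, 0.0616]
ee_rot: [[-0.992, 0.129, 0.002], [0.129, 0.992, 0.001], [-0.002, 0.002, -1.0]]
ft_force: [-9.2, -2.8, 15.3]
grip_width: 0.107
grip_force: 63.4
```

>>> {"api": "servo_tool", "payload": {"motion": [[0.03,[0,0,-0.001],[0,0,0]],[0.03,[0,0,0],[0,0,0]],[0.03,[0,0,0],[0,0,0]],[0.03,[0,0,-0.02],[0,0,0]],[0.03,[0,0,-0.04],[0,0,0]],[0.03,[0,0,-0.045],[0,0,0]],[0.03,[0,0,-0.045],[0,0,0]],[0.03,[0,0,-0.04],[0,0,0.009]]]}}

```text
clock: 61.85
position: [0.5151, 0.3989, 0.2509]
ee_rot: [[-0.99, 0.139, 0.001], [0.139, 0.99, 0.001], [-0.001, 0.001, -1.0]]
ft_force: [0.2, 0.5, 1.2]
grip_width: 0.355
grip_force: 0.0
```

>>> {"api": "servo_tool", "payload": {"motion": [[0.03,[-0.0068,-0.0467,0],[0,0,0]],[0.03,[-0.0068,-0.0467,0],[0,0,0]],[0.03,[-0.0068,-0.0467,0],[0,0,0]],[0.03,[-0.0068,-0.0467,0],[0,0,0]],[0.03,[-0.0068,-0.0467,0],[0,0,0]],[0.03,[-0.0068,-0.0467,0],[0,0,0]],[0.03,[-0.0068,-0.0467,0],[0,0,0]]]}}

```text
clock: 62.55
position: [0.5167, 0.0667, 0.2484]
ee_rot: [[-0.99, 0.138, 0.0], [0.138, 0.99, -0.0], [-0.0, -0.0, -1.0]]
ft_force: [0.7, -0.3, 0.2]
grip_width: 0.351
grip_force: 0.0
```

>>> {"api": "servo_tool", "payload": {"motion": [[0.03,[-0.0068,-0.0467,0],[0,0,0]],[0.03,[-0.0068,-0.0467,0],[0,0,0]],[0.03,[-0.0068,-0.0467,0],[0,0,0]],[0.03,[-0.0068,-0.0467,0],[0,0,0]],[0.03,[-0.0068,-0.0467,0],[0,0,0]],[0.03,[-0.0068,-0.0467,0],[0,0,0]],[0.03,[-0.0068,-0.0467,0],[0,0,0]],[0.03,[0,0,0],[0,0,0]],[0.03,[0,0,0],[0,0,0]]]}}

```text
clock: 63.45
position: [0.5186, -0.2626, 0.2478]
ee_rot: [[-0.99, 0.14, -0.001], [0.14, 0.99, 0.001], [0.001, 0.001, -1.0]]
ft_force: [0.3, -0.1, -0.7]
grip_width: 0.348
grip_force: 0.0
```

```bash
python3 - <<'E'
from h import *
c=grab('wrist','w18.png')
q=proj(c,[.519,-.262,.086]); m=mask(c,*HUE['blue'],roi=(q[0]-30,q[1]-90,q[0]+30,q[1]+100)); R=rect(c,m,.086); print(m.sum(),R)
go(R[0]/1000,R[1]/1000,.0505,172)
E
```

```text
1160 [ 518.7 -262.2  149.1    9.3   -7.8]
t 63.5 pos [ 0.5188 -0.2615  0.2482] yaw 172.03 F [-0.6  0.2  0.2] w 29.7mm gf 0 z [-3.e-04  5.e-04 -1.e+00]
  turn 0.001 then shift x 0.0000 y -0.0007 z 0.1977
```

>>> {"api": "servo_tool", "payload": {"motion": [[0.03,[0.0004,-0.0004,0.035],[0,0,0]],[0.03,[0,0,0.035],[0,0,0]],[0.03,[0,0,0.035],[0,0,0]],[0.03,[0,0,0.035],[0,0,0]],[0.03,[0,0,0.03],[0,0,0]],[0.03,[0,0,0.018],[0,0,0]],[0.03,[0,0,0.0095],[0,0,0]],[0.03,[0,0,0],[0,0,0]],[0.0,[0,0,0],[0,0,0]],[0.0,[0,0,0],[0,0,0]],[0.0,[0,0,0],[0,0,0]],[0.0,[0,0,0],[0,0,0]]]}}

```text
clock: 64.7
position: [0.5194, -0.2623, 0.0528]
ee_rot: [[-0.99, 0.138, 0.003], [0.138, 0.99, -0.001], [-0.003, -0.001, -1.0]]
ft_force: [0.5, 1.6, 5.4]
grip_width: 0.11
grip_force: 59.8
```

>>> {"api": "servo_tool", "payload": {"motion": [[0.0,[0,0,-0.01],[0,0,0]],[0.0,[0,0,-0.02],[0,0,0]],[0.0,[0,0,-0.03],[0,0,0]],[0.0,[0,0,-0.035],[0,0,0]],[0.0,[0,0,-0.035],[0,0,0]],[0.0,[0,0,-0.035],[0,0,0]],[0.0,[0,0,-0.035],[0,0,-0.009]],[0.0,[0,0,0],[0,0,0]]]}}

```text
clock: 65.5
position: [0.5196, -0.263, 0.2574]
ee_rot: [[-0.992, 0.13, 0.008], [0.13, 0.992, -0.005], [-0.009, -0.004, -1.0]]
ft_force: [0.1, -0.6, -2.3]
grip_width: 0.107
grip_force: 58.8
```

>>> {"api": "servo_tool", "payload": {"motion": [[0.0,[0.007,0.0431,0],[0,0,0]],[0.0,[0.007,0.0431,0],[0,0,0]],[0.0,[0.007,0.0431,0],[0,0,0]],[0.0,[0.007,0.0431,0],[0,0,0]],[0.0,[0.007,0.0431,0],[0,0,0]],[0.0,[0.007,0.0431,0],[0,0,0]]]}}

```text
clock: 66.1
position: [0.5092, 0.0014, 0.2493]
ee_rot: [[-0.992, 0.13, -0.002], [0.13, 0.992, -0.0], [0.002, -0.0, -1.0]]
ft_force: [1.2, -0.1, -2.7]
grip_width: 0.108
grip_force: 59.2
```

>>> {"api": "servo_tool", "payload": {"motion": [[0.0,[0.007,0.0431,0],[0,0,0]],[0.0,[0.007,0.0431,0],[0,0,0]],[0.0,[0.007,0.0431,0],[0,0,0]],[0.0,[0.007,0.0431,0],[0,0,0]],[0.0,[0.007,0.0431,0],[0,0,0]],[0.0,[0.007,0.0431,0],[0,0,0]],[0.0,[0.007,0.0431,0],[0,0,0]],[0.0,[0,0,0],[0,0,0]],[0.0,[0,0,0],[0,0,0]]]}}

```text
clock: 67.0
position: [0.5, 0.3057, 0.2489]
ee_rot: [[-0.992, 0.128, -0.003], [0.128, 0.992, -0.002], [0.003, -0.002, -1.0]]
ft_force: [0.1, -0.5, -3.3]
grip_width: 0.11
grip_force: 60.0
```

```bash
python3 - <<'E'
from h import *
go(.5019,.3058,.11,172.5)
p=r.get_state()['position']; c=grab('wrist','w19.png'); q=proj(c,[p[0]-.03,p[1],p[2]+.032]); m=mask(c,*HUE['blue'],roi=(q[0]-25,q[1]-150,q[0]+25,q[1]+100)); R=rect(c,m,p[2]+.032); print(R,'centre x %.1f'%(R[0]+(75-R[2]/2-.6)*.991))
E
```

```text
t 67.0 pos [0.5    0.3057 0.2489] yaw 172.65 F [ 0.1 -0.5 -3.3] w 9.4mm gf 60 z [-0.0028 -0.0021 -1.    ]
  turn 0.003 then shift x -0.0019 y 0.0003 z 0.1389
[471.5 309.2  92.2  10.8  -7.5] centre x 499.5
```

>>> {"api": "servo_tool", "payload": {"motion": [[0.0,[-0.0018,0.0003,0.035],[0,0,0.003]],[0.0,[0,0,0.035],[0,0,0]],[0.0,[0,0,0.035],[0,0,0]],[0.0,[0,0,0.025],[0,0,0]],[0.0,[0,0,0.006],[0,0,0]],[0.0,[0,0,0],[0,0,0]],[0.0,[0,0,0],[0,0,0]]]}}

```text
clock: 67.75
position: [0.5035, 0.3052, 0.117]
ee_rot: [[-0.991, 0.133, 0.003], [0.133, 0.991, 0.001], [-0.003, 0.002, -1.0]]
ft_force: [-0.1, 0.4, -2.9]
grip_width: 0.106
grip_force: 59.9
```

```bash
python3 - <<'E'
from h import *
go(.5024,.3058,.0608,172.5)
E
```

```text
t 67.8 pos [0.5035 0.3052 0.117 ] yaw 172.34 F [-0.1  0.4 -2.9] w 9.1mm gf 60 z [ 0.0027  0.0012 -1.    ]
  turn -0.003 then shift x 0.0012 y 0.0004 z 0.0562
```

>>> {"api": "servo_tool", "payload": {"motion": [[0.0,[0.0006,0.0003,0.014],[0,0,-0.003]],[0.0,[0,0,0.014],[0,0,0]],[0.0,[0,0,0.011],[0,0,0]],[0.0,[0,0,0.008],[0,0,0]],[0.0,[0,0,0.005],[0,0,0]],[0.0,[0,0,0.003],[0,0,0]],[0.0,[0,0,0],[0,0,0]]]}}

```text
clock: 68.45
position: [0.5022, 0.3059, 0.0608]
ee_rot: [[-0.992, 0.129, 0.001], [0.129, 0.992, 0.0], [-0.001, 0.0, -1.0]]
ft_force: [-2.7, -0.8, 1.6]
grip_width: 0.109
grip_force: 60.7
```

>>> {"api": "servo_tool", "payload": {"motion": [[0.0,[0,0,0.0015],[0,0,0]],[0.0,[0,0,0.0015],[0,0,0]],[0.0,[0,0,0],[0,0,0]]]}}

```text
clock: 68.75
position: [0.5025, 0.3063, 0.0608]
ee_rot: [[-0.992, 0.129, 0.002], [0.129, 0.992, 0.001], [-0.002, 0.001, -1.0]]
ft_force: [-9.6, -4.1, 18.3]
grip_width: 0.109
grip_force: 63.3
```

>>> {"api": "servo_tool", "payload": {"motion": [[0.03,[0,0,-0.001],[0,0,0]],[0.03,[0,0,0],[0,0,0]],[0.03,[0,0,0],[0,0,0]],[0.03,[0,0,-0.02],[0,0,0]],[0.03,[0,0,-0.04],[0,0,0]],[0.03,[0,0,-0.045],[0,0,0]],[0.03,[0,0,-0.045],[0,0,0]],[0.03,[0,0,-0.04],[0,0,0]]]}}

```text
clock: 69.55
position: [0.502, 0.3057, 0.2503]
ee_rot: [[-0.992, 0.13, 0.001], [0.13, 0.992, 0.0], [-0.001, 0.001, -1.0]]
ft_force: [1.0, 0.1, -0.0]
grip_width: 0.35
grip_force: 0.0
```

>>> {"api": "servo_tool", "payload": {"motion": [[0.03,[-0.007,-0.045,0],[0,0,0]],[0.03,[-0.007,-0.045,0],[0,0,0]],[0.03,[-0.007,-0.045,0],[0,0,0]],[0.03,[-0.007,-0.045,0],[0,0,0]],[0.03,[-0.007,-0.045,0],[0,0,0]],[0.03,[-0.007,-0.045,0],[0,0,0]],[0.03,[-0.007,-0.045,0],[0,0,0]],[0.03,[-0.007,-0.045,0],[0,0,0]],[0.03,[-0.007,-0.045,0],[0,0,0]],[0.03,[-0.007,-0.045,0],[0,0,0]],[0.03,[0,0,0],[0,0,0]],[0.03,[0,0,0],[0,0,0]]]}}

```text
clock: 70.75
position: [0.513, -0.1504, 0.2476]
ee_rot: [[-0.991, 0.132, -0.001], [0.132, 0.991, 0.0], [0.001, 0.0, -1.0]]
ft_force: [1.0, 0.3, -0.0]
grip_width: 0.348
grip_force: 0.0
```

```bash
python3 - <<'E'
from h import *
st(); s=grab('scene','s20.png'); d=grab('side','d20.png')
m=mask(s,*HUE['orange'],roi=(260,155,380,230)); print('tray',m.sum(),rect(s,m,.01))
a=cv2.resize(s['image'][110:290,270:480,::-1],(467,400),interpolation=cv2.INTER_CUBIC); b=cv2.resize(d['image'][160:340,200:350,::-1],(333,400),interpolation=cv2.INTER_CUBIC)
cv2.imwrite('pics/f20.png',np.hstack([a,b]))
E
```

```text
t 70.8 pos [ 0.513  -0.1504  0.2476] yaw 172.44 F [ 1.   0.3 -0. ] w 29.7mm gf 0 z [-5.e-04  4.e-04 -1.e+00]
tray 749 [463.5  20.  186.5  79.4 -87.8]
```

View pics/f20.png

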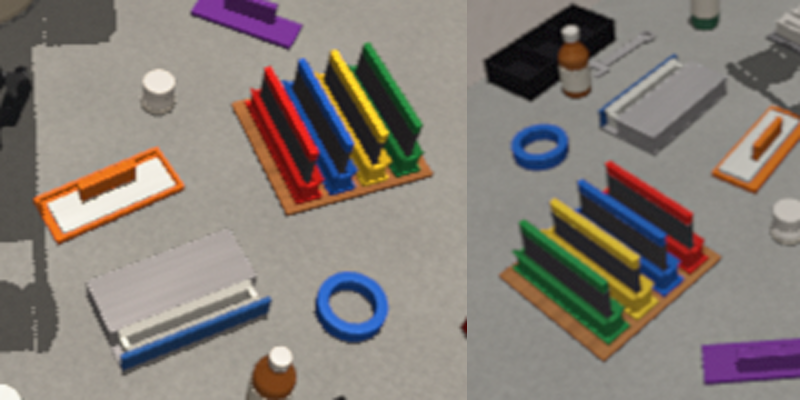

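All four plates stand home in their own slots (left half: red (290,135), blue (325,125), yellow (358,115), green (388,108)). The straightedge seems nearer the tray's left rim than before, at (50,220), so I'll check whether it was knocked.

```bash
python3 - <<'E'
from h import *
s=grab('scene')
for n in ('scene0','s11','s14','s16','s20'):
    i=cv2.imread('pics/%s.png'%n)[:,:,::-1].copy(); h=cv2.cvtColor(i,cv2.COLOR_RGB2HSV)
    k=np.zeros((400,640),np.uint8); w=((h[...,1]<40)&(h[...,2]>205)).astype(np.uint8); k[170:222,280:358]=w[170:222,280:358]
    n_,l,st_,_=cv2.connectedComponentsWithStats(k); j=1+np.argmax(st_[1:,4]); mm=(l==j).astype(np.uint8)
    print(n,st_[j],rect(s,mm,.012))
E
```

```text
scene0 [291 180  55  33 582] [460.9  19.9 157.9  47.9 -86.5]
s11 [291 181  56  32 588] [463.2  20.1 158.3  48.4 -87.7]
s14 [330 181  17  16 164] [460.8  80.   48.3  36.7   2. ]
s16 [292 182  56  32 589] [467.4  21.4 157.8  47.8 -87.8]
s20 [292 182  56  32 585] [467.4  21.4 157.8  47.8 -87.8]
```

>>> {"api": "servo_tool", "payload": {"motion": [[0.03,[0.003,0.045,0],[0,0,0]],[0.03,[0.003,0.045,0],[0,0,0]],[0.03,[0.003,0.045,0],[0,0,0]],[0.03,[0,0,0],[0,0,0]],[0.03,[0,0,0],[0,0,0]]]}}

```text
clock: 71.4
position: [0.5216, -0.0127, 0.2482]
ee_rot: [[-0.992, 0.126, 0.0], [0.126, 0.992, -0.0], [-0.0, -0.0, -1.0]]
ft_force: [-0.5, -1.1, 0.1]
grip_width: 0.351
grip_force: 0.0
```

```bash
python3 - <<'E'
from h import *
st(); c=grab('wrist','w21.png')
h=cv2.cvtColor(c['image'],cv2.COLOR_RGB2HSV)
m=mask(c,*HUE['orange'],roi=(0,0,640,330),smin=140); print('orange',rect(c,m,.01),cv2.boundingRect(m))
x,y,w,hh=cv2.boundingRect(m)
k=((h[...,1]<50)&(h[...,2]>190)).astype(np.uint8); z=np.zeros_like(k); z[y:y+hh,x:x+w]=k[y:y+hh,x:x+w]
n,l,s,_=cv2.connectedComponentsWithStats(z)
for i in range(1,n):
    if s[i,4]>150: print('white',s[i],rect(c,(l==i).astype(np.uint8),.012))
E
```

```text
t 71.4 pos [ 0.5216 -0.0127  0.2482] yaw 172.79 F [-0.5 -1.1  0.1] w 29.9mm gf 0 z [ 4.e-04 -4.e-04 -1.e+00]
orange [461.3  20.  184.4  74.6 -87.7] (267, 80, 148, 82)
white [ 354   97   53   48 1703] [465.4  66.5  68.8  49.5 -87.7]
white [ 283  131   57   25 1079] [482.6 -22.7  73.6  30.2  84.6]
```

The straightedge lies inside the tray, parallel, but about 4 mm off centre. I'll re-grip it and centre it.

>>> {"api": "servo_tool", "payload": {"motion": [[0.03,[0,0,0],[0,0,0.1403]],[0.03,[0,0,0],[0,0,0.1403]],[0.03,[0,0,0],[0,0,0.1403]],[0.03,[0,0,0],[0,0,0.1403]],[0.03,[0,0,0],[0,0,0.1403]],[0.03,[0,0,0],[0,0,0.1403]],[0.03,[0,0,0],[0,0,0.1403]],[0.03,[0,0,0],[0,0,0.1403]],[0.03,[0,0,0],[0,0,0.1403]],[0.03,[0,0,0],[0,0,0.1403]]]}}

```text
clock: 72.45
position: [0.5216, -0.0156, 0.248]
ee_rot: [[-0.031, 1.0, 0.0], [1.0, 0.031, -0.0], [-0.0, 0.0, -1.0]]
ft_force: [0.7, -0.9, -0.7]
grip_width: 0.355
grip_force: 0.0
```

>>> {"api": "servo_tool", "payload": {"motion": [[0.03,[0.018,-0.0333,0],[0,0,0]],[0.03,[0.018,-0.0333,0],[0,0,0]],[0.03,[0,0,0],[0,0,0]],[0.03,[0,0,0],[0,0,0]]]}}

```text
clock: 72.85
position: [0.4537, 0.0183, 0.2485]
ee_rot: [[-0.037, 0.999, 0.001], [0.999, 0.037, -0.0], [-0.0, 0.001, -1.0]]
ft_force: [-1.2, 0.8, 0.0]
grip_width: 0.35
grip_force: 0.0
```

```bash
python3 - <<'E'
from h import *
c=grab('wrist','w22.png'); print(rib(c,.453,.02))
q=proj(c,[.461,.02,.01]); m=mask(c,*HUE['orange'],roi=(q[0]-80,q[1]-120,q[0]+80,q[1]+120)); print('tray',rect(c,m,.01))
go(.453,.0205,.0156,92.4)
E
```

```text
[(np.int32(187), array([442.2,  18.2, 112.9,   2.6, -88.5])), (np.int32(608), array([455.1,  21.2,  79.7,  11.4, -87.6]))]
tray [461.2  20.1 183.5  74.5 -87.7]
t 72.9 pos [0.4541 0.0182 0.2484] yaw 92.12 F [-0.6 -0.7 -0. ] w 29.7mm gf 0 z [ 1.2e-03 -4.0e-04 -1.0e+00]
  turn -0.005 then shift x 0.0024 y -0.0010 z 0.2328
```

>>> {"api": "servo_tool", "payload": {"motion": [[0.03,[0.003,0.0004,0.035],[0,0,-0.005]],[0.03,[0,0,0.04],[0,0,0]],[0.03,[0,0,0.04],[0,0,0]],[0.03,[0,0,0.04],[0,0,0]],[0.03,[0,0,0.04],[0,0,0]],[0.03,[0,0,0.025],[0,0,0]],[0.03,[0,0,0.0125],[0,0,0]],[0.03,[0,0,0],[0,0,0]],[0.0,[0,0,0],[0,0,0]],[0.0,[0,0,0],[0,0,0]],[0.0,[0,0,0],[0,0,0]],[0.0,[0,0,0],[0,0,0]]], "grip_force": 40}}

```text
clock: 74.1
position: [0.4548, 0.0217, 0.017]
ee_rot: [[-0.043, 0.999, 0.002], [0.999, 0.043, -0.001], [-0.001, 0.002, -1.0]]
ft_force: [-4.0, -1.8, 6.1]
grip_width: 0.128
grip_force: 40.6
```

>>> {"api": "servo_tool", "payload": {"motion": [[0.0,[0,0,-0.008],[0,0,0]],[0.0,[0,0,0],[0,0,0]],[0.0,[0,0,0],[0,0,0]]]}}

```text
clock: 74.4
position: [0.4544, 0.022, 0.0239]
ee_rot: [[-0.043, 0.999, 0.001], [0.999, 0.043, 0.0], [-0.0, 0.001, -1.0]]
ft_force: [-0.6, 1.0, -2.5]
grip_width: 0.134
grip_force: 39.4
```

```bash
python3 - <<'E'
from h import *
go(.4493,.0202,.0156,92.4)
E
```

```text
t 74.4 pos [0.4544 0.022  0.0239] yaw 92.46 F [-0.6  1.  -2.5] w 11.4mm gf 39 z [ 0.0012  0.     -1.    ]
  turn 0.001 then shift x -0.0016 y -0.0052 z 0.0083
```

Placing at grip height 0.017, released, then retreat.

>>> {"api": "servo_tool", "payload": {"motion": [[0.0,[-0.0012,-0.0052,0],[0,0,0]],[0.0,[0,0,0],[0,0,0]],[0.0,[0,0,0.005],[0,0,0]],[0.0,[0,0,0.0018],[0,0,0]],[0.0,[0,0,0],[0,0,0]],[0.03,[0,0,0],[0,0,0]],[0.03,[0,0,0],[0,0,0]],[0.03,[0,0,0],[0,0,0]],[0.03,[0,0,-0.02],[0,0,0]],[0.03,[0,0,-0.04],[0,0,0]],[0.03,[0,0,-0.045],[0,0,0]],[0.03,[0,0,-0.045],[0,0,0]]]}}

```text
clock: 75.6
position: [0.4485, 0.0205, 0.1682]
ee_rot: [[-0.043, 0.999, -0.0], [0.999, 0.043, -0.0], [-0.0, -0.0, -1.0]]
ft_force: [1.6, -0.2, -0.2]
grip_width: 0.351
grip_force: 0.0
```

>>> {"api": "servo_tool", "payload": {"motion": [[0.03,[0,0,-0.045],[0,0,0]],[0.03,[0,0,-0.035],[0,0,0]],[0.03,[0,0,0],[0,0,0]],[0.03,[0,0,0],[0,0,0]]]}}

```text
clock: 76.0
position: [0.4491, 0.0205, 0.2469]
ee_rot: [[-0.043, 0.999, 0.001], [0.999, 0.043, -0.0], [-0.0, 0.001, -1.0]]
ft_force: [-0.4, -0.2, -0.1]
grip_width: 0.35
grip_force: 0.0
```

```bash
python3 - <<'E'
from h import *
st();c=grab('wrist','w23.png'); print(rib(c,.45,.02))
q=proj(c,[.461,.02,.01]); m=mask(c,*HUE['orange'],roi=(q[0]-80,q[1]-120,q[0]+80,q[1]+120)); print('tray',rect(c,m,.01))
E
```

```text
t 76.0 pos [0.4491 0.0205 0.2469] yaw 92.47 F [-0.4 -0.2 -0.1] w 29.9mm gf 0 z [ 1.3e-03 -1.0e-04 -1.0e+00]
[(np.int32(591), array([449.4,  21.1,  79.7,  11.2, -87.8]))]
tray [461.2  20.1 183.4  74.5 -87.7]
```

The rib is at x 449.4, against an ideal of 449.2, so the straightedge is centred. Handing in.

```bash
python3 -c "
from cell import r
print(r.close_job())"
```

```text
the job is handed in; nothing more can be done
None
```

The job is handed in at 76 s: the red plate and then the yellow one were checked with the straightedge flush and let go, all four plates stand home in the slots of their own colours, and the straightedge lies flat and centred in its orange tray.

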